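Scan the gift box label

TASK

Lift the hand scanner out of its charging dock by its head, set it window-down and squarely on the sloped stand with the handle over the stand's high side, and let go. Take it up again by the handle, keep off the head, and hold the window squarely over the middle of the label on the gift box, about 9 cm away, still for a good second; then set it back on the stand the same way and let go. Never drop it, do not touch the gift box, and leave the tape roll, the phone and the mug where they are.

Things in the scene. Friction and masses are not known exactly. Their poses are not given: they have to be found in the camera images.
- scanner: Blue pistol-type hand scanner, 0.23 kg, mostly in the head (centre of mass near x 20, z 45 mm). Origin: centre of the red window in the head's flat underside; z points up through the head, it looks along -z. Handle along +x: a bar 28 mm wide (y), z 46 to 72 mm, ends at x 151 mm, free to grip from x 45 mm on. It starts upright in the dock, window on the table.
- scanner_head: The scanner's head; origin and axes as scanner. Upper part 54 (x) x 46 (y) mm, z 20 to 80 mm; black rubber nose 60 x 52 mm, z 0 to 20 mm. Held for the first lift; no finger may touch it while scanning.
- window (a point): Centre of the red scan window, same point and axes as scanner: the scanner looks along its -z.
- head_grip (a point): Middle of the head, 50 mm above the window: grip here across y (46 mm).
- grip (a point): Point on the handle, 72 mm from the window centre along x and 59 mm along z, on the handle's centre line: grip here across y (28 mm). Axes as scanner.
- dock: Grey charging dock, fixed. Origin on the table under the docked scanner's head, which stands free; the block lies at x 42 to 164 mm, 110 mm wide (y), 88 mm high. The handle lies in its slot along x, 38 mm wide, floor 45 mm high, open above and towards the head, and cannot be gripped there. Lifting straight up by 60 mm clears it.
- stand: Stand, fixed: round dark steel foot 110 mm across, a 22 mm post, and the white seat on top. Origin on the table below the seat's centre; x as the seat's, but level.
- seat: White seat on the stand: plate 76 (x) x 60 (y) x 6 mm, black pad. Origin: middle of its upper face, 75 mm above the table; z is its normal. It slopes 15 degrees: low side at -x, with a lip 12 mm high, inner face at x -35 mm; high side at +x. The scanner's head stands on it with origin and axes equal to the seat's (handle along the seat's +x, in free air).
- giftbox: Closed black gift box with dark red stripes, 124 x 164 x 38 mm, fixed on the wooden easel board. Origin at the centre of its underside, z is the normal of its lid. The easel (150 x 180 mm) stands on the table; its board slopes.
- board (a joint): Slope of the easel board, rad; 0 is level, positive raises its far (+x) edge, so that the label faces up and towards -x of the easel. Stiff: it stays as found (0.2 to 0.5).
- label (a point): Centre of the white label with black bars, 48 (x) x 72 (y) mm, on the lid of the gift box; z is the outward normal of the label, x points up the slope.
- tape_roll: Brown tape roll lying flat, 100 mm across, 48 mm high; leave alone.
- phone: Silver phone, 150 x 72 x 10 mm; leave alone.
- mug: White mug, 80 mm across, 90 mm high; leave alone.
Mind the look-alikes: they are no part of the job. What is shaped like the part that bears giftbox but green or yellow is not meant. Of the things shaped like the scanner, the blue one is meant.

How it is judged (in metres and radians):
On the way, in this order (a step that is already met when the one before it is completed fails the run):
1. the scanner rests squarely on the stand's seat, window down, handle over the high side, released (x of window in the frame of seat between -0.013 and 0.013 m and y of window in the frame of seat between -0.013 and 0.013 m and z of window in the frame of seat between -0.004 and 0.006 m and x of grip in the frame of seat above 0.05 m and angle between the z axis of scanner and the z axis of seat, either way round below 0.09 rad and angle between the x axis of scanner and the x axis of seat, either way round below 0.26 rad and contact force between the fingers and scanner below 0.1 N and linear speed of scanner below 0.03 m/s), for 0.3 s.
2. held by the handle, no finger on the head, window facing the label (within 0.17 rad) from 50 to 130 mm, sight line within 15 mm of its centre in x and y, still (20 mm/s, 0.15 rad/s) for 1 s (x of label in the frame of window between -0.015 and 0.015 m and y of label in the frame of window between -0.015 and 0.015 m and z of label in the frame of window between -0.13 and -0.05 m and angle between the z axis of scanner and the z axis of label, either way round below 0.17 rad and linear speed of scanner below 0.02 m/s and angular speed of scanner below 0.15 rad/s and contact force between the fingers and scanner_head below 0.2 N and contact force between the fingers and scanner above 1 N), for 1 s.
At the end, for the whole second after the job is handed in: The scanner is back on the stand's seat: window centre within 13 mm of the seat's centre along x and y, window flat on the seat (within 5 degrees, 6 mm), handle over the high side within 15 degrees of the seat's x axis, released and at rest (all of step 1); the robot touches nothing.
It fails at once if the tape roll is moved by more than 30 mm (distance of tape_roll from where it was at the start of the episode above 0.03 m).
It fails at once if the phone is moved by more than 30 mm (distance of phone from where it was at the start of the episode above 0.03 m).
It fails at once if the mug is moved by more than 30 mm (distance of mug from where it was at the start of the episode above 0.03 m).
It fails at once if the gift box is touched (over 1 N) (contact force between giftbox and anything else above 1 N).
It fails at once if the scanner is dropped: out of the fingers and faster than 0.5 m/s (a fall of over about 13 mm) (contact force between the fingers and scanner below 0.05 N and linear speed of scanner above 0.5 m/s).
It also fails if it takes over 58 s, if anything falls off the work surface, if the arm or the gripper's body presses on something with over 40 N, if the wrist force passes 120 N, or if a joint passes its speed limit or range.

ROBOT

A 6-joint arm with a two-finger parallel gripper is mounted at the origin on the work surface. World frame = base frame: x ahead of the robot, y to its left, z up, the work surface at z = 0. Lengths are in m, angles in degrees, forces in N, time in s.
With the tool pointing down it reaches from about 0.35 to 0.925 m from the base axis. Payload 6.4 kg.
Tool frame: the origin (TCP) lies between the finger pads; the fingertips stand 22 mm ahead of it and the grasp point (between the pads) lies 3 mm ahead of it; z points along the fingers, y is the line along which they close (so a half turn about z gives the same grasp; the last joint's range is limited). The gripper opens to 85 mm and grips with 20 to 120 N. Pads are 22 mm wide; open, the fingers measure 114 mm over their backs; the gripper's body (76 mm by 85 mm) begins 54 mm behind the grasp point. The pads swing forward as they close: fully open they stand 13 mm farther back than shut.
Start: joints at [-9.975, 14.043, 89.255, -0, 76.702, -9.975], TCP at [0.65, 0, 0.253] pointing down, gripper open.
Joint ranges: [-179.41, 179.41], [-58.25, 129.5], [7.25, 145.43], [-54.29, 234.29], [11.92, 165.04], [-157.13, 157.13]. Speed limits (degrees/s): [147.25, 147.25, 180, 180, 180, 180].

INTERFACE

Orientations are given as a 3x3 rotation matrix whose columns are the frame's x, y, z axes.
In Python, from cell import ctrl gives the robot as it stands.
- The arm moves only by the tool move_arm, never from a script. Its argument "plan" is a list of rows, each an object of numbers: "jaw": the closure, from -1 (fully open) to 1 (shut); "tx", "ty", "tz": the shift along the tool's x, y, z in units of 0.12 m (1.0 is 0.12 m); "yaw": the turn about the tool's z in units of 60 degrees (1.0 is 60 degrees). In form: [{"jaw": .., "tx": .., "ty": .., "tz": .., "yaw": ..}, ...]. A call has 1 to 10 rows; each row is the pose to reach, as a shift and turn from the pose commanded when the call began, along the tool's axes at that moment; what a row does not reach only later rows make up. A row lasts 1/12 s, in which the tool goes at most 41.7 mm and 7.16 degrees, less where a joint would pass 70% of its speed; a pose out of reach is approached as far as the arm can. A call with a number of a shift or a turn outside -1 to 1 is refused whole. A call with a gripper value outside its range is refused whole. The fingers move at their own pace and stop on an object; "force" is the grip in N (left out, the last holds). Time passes only in rows, so rows that repeat a pose let the fingers close. It gives the time, the measured TCP pose, the force, the opening and the grip force at its end, in the units of the state.
- ctrl.observe(): the state, without advancing time (a new reading comes with each control period).
- ctrl.capture(name): name is "scene" or "side" or "wrist"; returns (picture, depth): 400x640x3 uint8, red, green, blue; 400x640 float32, m along the optical axis (not along the pixel's ray), 0 where there is no reading.
- ctrl.calibration(name): a dict with "K" (3x3 intrinsics, pixels), "world_to_cam" (4x4, takes a point from world to camera coordinates). Camera axes: x right, y down, z forward; pixel columns grow to the right and rows downward; lengths in m; the calibration is good to about 2 mm. A picture is of the moment at which its call begins: read the wrist's pose just before it. calibration takes no time and is no camera call; for the wrist camera it gives the pose at the moment of the call.
- ctrl.finish_job(): hands the job in; it is judged then, once.
The state is a dict: "time_s": time; "joint_positions": joint angles; "qvel": joint speeds; "joint_efforts": joint torques, N m; "tool_pos": TCP position; "orientation": TCP orientation; "ft_force": force on the tool from outside, world axes, zero at the start; "moment": the same for the moment, N m; "grip_width": finger opening in m; "gripper_force": force on a finger pad.
Only numpy, scipy, OpenCV 4.12 (cv2) and the standard library are available. Lean on these libraries where they do the work, as an engineer would, in place of code of your own. Each camera call takes 0.05 s, during which the arm holds its last target. There are 200 camera calls.

## Working session

There is one attempt and no reset: what is moved stays moved. The work goes in short steps, Python scripts to look and compute and a tool call to move; the robot and the scene stay as the last step left them, time stands still between calls to the robot, and variables do not carry over. Pictures are saved under pics/ and viewed, at most 10 in all, crops included, and the job is handed in when it is done.

Besides the shell and the picture viewer there is one more tool, called after "Call:" as name(argument=value, ...) on one line, values as JSON. move_arm: Moves the arm, as the interface text tells. Shifts and turns lie within -1 to 1; 1 stands for 0.12 m of shift or 60 degrees of turn. Its arguments: {"type":"object","properties":{"plan":{"type":"array","items":{"type":"object","properties":{"jaw":{"type":"number"},"tx":{"type":"number"},"ty":{"type":"number"},"tz":{"type":"number"},"yaw":{"type":"number"}}}},"force":{"type":"number"}},"required":["plan"]}

```bash
ls; mkdir -p pics; cat > h.py <<'E'
import numpy as np, cv2, sys
from cell import ctrl
def cap(n):
    c=ctrl.calibration(n); im,d=ctrl.capture(n)
    return im,d,np.array(c["K"]),np.array(c["world_to_cam"])
def save(f,im): cv2.imwrite("pics/"+f,cv2.cvtColor(im,cv2.COLOR_RGB2BGR))
def cloud(d,K,W):
    v,u=np.indices(d.shape); P=np.stack([(u-K[0,2])/K[0,0]*d,(v-K[1,2])/K[1,1]*d,d],-1)
    return (P-W[:3,3])@W[:3,:3]
def ray(u,v,z,K,W):
    r=W[:3,:3].T@np.linalg.inv(K)@[u,v,1]; o=-W[:3,:3].T@W[:3,3]
    return o+r*(z-o[2])/r[2]
def proj(p,K,W):
    q=K@(W[:3,:3]@np.asarray(p)+W[:3,3]); return q[:2]/q[2]
E
python3 - <<'E'
from h import *
for n in("scene","side","wrist"):
    im,d,K,W=cap(n); save(n+"0.png",im); np.savez("pics/"+n+"0.npz",im=im,d=d,K=K,W=W); print(n,-W[:3,:3].T@W[:3,3],W[2,:3])
s=ctrl.observe(); print(s)
E
```

```text
pics
scene [ 1.06621339 -0.5057323   0.95109781] [-0.41085577  0.5287135  -0.74273789]
side [ 0.40431106 -1.11326098  1.14944714] [ 0.09078608  0.75250875 -0.65229477]
wrist [0.65005574 0.07390242 0.37174603] [-0.00151228 -0.28663307 -0.95803924]
{'time_s': 0.15, 'joint_positions': array([-9.97477966e+00,  1.40766181e+01,  8.93108636e+01, -7.14308412e-04,
        7.67018585e+01, -9.97301435e+00]), 'qvel': array([ 0.01810644, -0.15719461, -0.29649685,  0.03734133, -0.03980747,
        0.07599853]), 'joint_efforts': array([ 3.57137314e-04, -4.29984105e+01, -3.26552796e+01, -1.40693478e-04,
        3.52074814e-03,  1.27692519e-05]), 'tool_pos': array([6.49590390e-01, 7.98038565e-05, 2.52395829e-01]), 'orientation': array([[ 2.81319488e-05,  9.99998817e-01, -1.53781143e-03],
       [ 9.99999966e-01, -2.77350088e-05,  2.58140785e-04],
       [ 2.58097828e-04, -1.53781864e-03, -9.99998784e-01]]), 'ft_force': array([-0.70438527, -0.40842885, -0.23760528]), 'moment': array([-0.05609268,  0.01371245, -0.04164665]), 'gripper_force': 0.0, 'grip_width': 0.08546546599620511}
```

View pics/scene0.png

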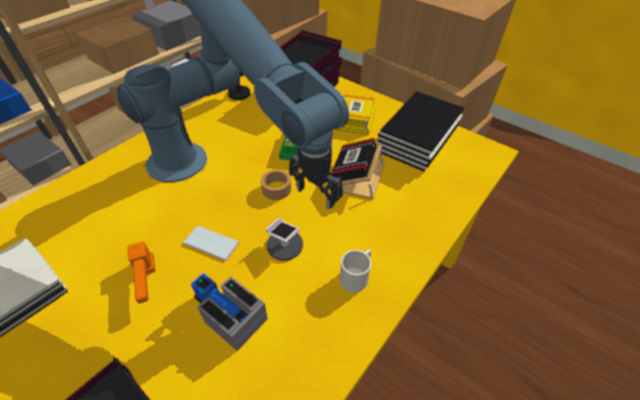

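View pics/side0.png

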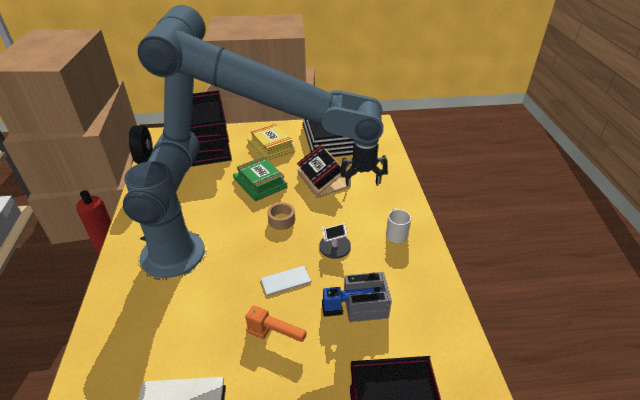

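Scene picture: docked blue scanner at (205,285) with the dock at (235,312). The orange scanner at (140,265) is a decoy. Stand at (284,240), and the black gift box with its label at (357,158); the green (288,148) and yellow (356,112) boxes are decoys. Side picture: blue scanner head at (332,298), dock (370,297), stand (335,235), black box (320,168). I choose the blue scanner and the black box, and will check with a crop.

```bash
python3 - <<'E'
from h import *
L={n:np.load(f"pics/{n}0.npz") for n in("scene","side")}
def plane(p):
    for _ in range(4):
        c=p.mean(0); n=np.linalg.svd(p-c,full_matrices=False)[2][2]; n*=np.sign(n[2]); r=(p-c)@n; p=p[abs(r)<max(.003,1.5*r.std())]
    return c,n,len(p)
for n,(bs,bl) in {"scene":((262,212,306,246),(328,138,384,200)),"side":((318,220,352,248),(294,144,350,196))}.items():
    D=L[n]; im,d,K,W=D["im"],D["d"],D["K"],D["W"]; P=cloud(d,K,W); hsv=cv2.cvtColor(im,cv2.COLOR_RGB2HSV)
    blue=(hsv[...,0]>100)&(hsv[...,0]<128)&(hsv[...,1]>150)&(hsv[...,2]>60)&(d>0)&(P[...,2]>-.02)&(P[...,2]<.12)&(P[...,0]>.3)&(P[...,0]<1.0)
    b=P[blue]; print(n,"blue",len(b),np.median(b,0),b.min(0),b.max(0))
    for lo in (.06,.078): 
        t=b[b[:,2]>lo]; print(" >z",lo,len(t),t.mean(0) if len(t) else"",t.min(0),t.max(0))
    # grey dock top
    g=(hsv[...,1]<70)&(abs(P[...,2]-.088)<.006)&(np.linalg.norm(P[...,:2]-b[:,:2].mean(0),axis=-1)<.18)&(d>0)
    q=P[g][:,:2].astype(np.float32); print(" docktop",len(q),cv2.minAreaRect(q))
    def sub(B,f): m=np.zeros(d.shape,bool); m[B[1]:B[3],B[0]:B[2]]=1; return m&f&(d>0)
    s=sub(bs,(P[...,2]>.055)&(P[...,2]<.11)); c,nn,k=plane(P[s]); print(" seat",c,nn,k,np.degrees(np.arccos(nn[2])),np.degrees(np.arctan2(nn[1],nn[0])))
    w=sub(bs,(hsv[...,1]<60)&(hsv[...,2]>150)); u=P[w]; print("  white",len(u),u.mean(0),u.min(0),u.max(0))
    f=sub(bs,(P[...,2]>.002)&(P[...,2]<.025)&(hsv[...,2]<110)); print("  foot",f.sum(),cv2.minEnclosingCircle(P[f][:,:2].astype(np.float32)) if f.sum() else"")
    w=sub(bl,(hsv[...,1]<60)&(hsv[...,2]>120)&(P[...,2]>.05)); n_,lab,st,ce=cv2.connectedComponentsWithStats(w.astype(np.uint8)); i=1+st[1:,4].argmax(); print(" label",st[i],ce[i],P[lab==i].mean(0))
    k_=sub(bl,(P[...,2]>.05)&(hsv[...,1]<400)); c,nn,k=plane(P[k_]);print(" lid",c,nn,k,np.arccos(nn[2]),np.degrees(np.arctan2(nn[1],nn[0])))
    for nm,(x0,y0,x1,y1) in {"a":bs,"b":bl}.items(): pass
A=L["side"]["im"]; B=L["scene"]["im"]; R=lambda im,x,y:cv2.resize(im[y:y+75,x:x+100],(400,300),interpolation=cv2.INTER_CUBIC)
save("crop1.png",np.vstack([np.hstack([R(A,290,215+45),R(A,285,200)]),np.hstack([R(A,280,135),R(B,310,130)])]))
E
```

```text
scene blue 630 [ 0.55925534 -0.2911983   0.07233691] [ 0.49388475 -0.31251966  0.02803865] [ 0.66297129 -0.26834875  0.08327897]
 >z 0.06 601 [ 0.56890631 -0.29064418  0.07376698] [ 0.49388475 -0.31199655  0.0605699 ] [ 0.66297129 -0.26863665  0.08327897]
 >z 0.078 137 [ 0.52125895 -0.29224429  0.08016648] [ 0.49541892 -0.3109447   0.07800097] [ 0.54540537 -0.26863665  0.08327897]
 docktop 1469 ((0.5941538214683533, -0.2879062592983246), (0.17652684450149536, 0.11005415767431259), 0.2990143895149231)
 seat [ 0.55985654 -0.0338303   0.07611533] [-0.23770455  0.00371167  0.97133041] 372 13.75280968942728 179.10541915244295
  white 181 [ 0.55077408 -0.03439552  0.07600334] [ 0.48261541 -0.06167316  0.00166288] [0.59528628 0.03523823 0.08781952]
  foot 238 ((0.5553534626960754, -0.029902365058660507), 0.05160140246152878)
 label [343 148  18  16  97] [351.72164948 156.1443299 ] [0.53558688 0.3355116  0.09433267]
 lid [0.59431225 0.25291695 0.14886278] [-0.76215922  0.07907981  0.6425416 ] 1109 0.8729857287667097 174.07632435818485
side blue 510 [ 0.5310323  -0.30239838  0.07138514] [ 0.4
[... 286 characters left out ...]
] [ 0.5968448  -0.26871518  0.08624669]
 docktop 877 ((0.5911461114883423, -0.2885083556175232), (0.18017420172691345, 0.11568879336118698), 0.47121095657348633)
 seat [ 0.55954151 -0.03467776  0.07634298] [-0.25570167  0.00485191  0.96674356] 233 14.817894137297943 178.91294897461736
  white 94 [ 0.55270337 -0.04001086  0.0766617 ] [ 0.51605866 -0.06623419  0.06342558] [ 0.59366875 -0.00269463  0.08881634]
  foot 205 ((0.5577049255371094, -0.028339002281427383), 0.05237824469804764)
 label [309 156  17  16 106] [316.78301887 163.80188679] [0.53244681 0.33823089 0.09310998]
 lid [0.5522036  0.29916589 0.11752263] [-0.56793     0.33961557  0.74974447] 801 0.7231204818004011 149.12106471861694
```

View pics/crop1.png

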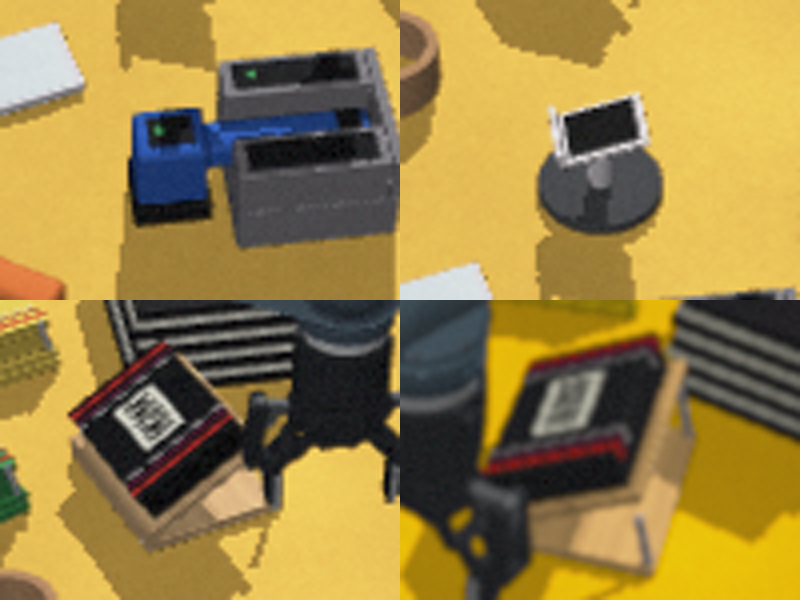

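The crop confirms the choices. It shows the blue scanner in the grey dock with its handle along +x, the white seat with its lip on the left (-x), and the black box with its label on the sloped wooden easel. Next I measure the label plane locally and refine the head and dock.

```bash
python3 - <<'E'
from h import *
for n,ctr in (("scene",(351.7,156.1)),("side",(316.8,163.8))):
    D=np.load(f"pics/{n}0.npz"); im,d,K,W=D["im"],D["d"],D["K"],D["W"]; P=cloud(d,K,W); hsv=cv2.cvtColor(im,cv2.COLOR_RGB2HSV)
    v,u=np.indices(d.shape); m=(np.hypot(u-ctr[0],v-ctr[1])<13)&(d>0); p=P[m]; c0=np.median(p,0); p=p[np.linalg.norm(p-c0,axis=1)<.06]
    for _ in range(3):
        c=p.mean(0); nn=np.linalg.svd(p-c,full_matrices=False)[2][2]; nn*=np.sign(nn[2]); p=p[abs((p-c)@nn)<.006]
    print(n,"lid",c,nn,len(p),"slope",np.arccos(nn[2]),"up azim",np.degrees(np.arctan2(-nn[1],-nn[0])))
    b=np.zeros(d.shape,np.uint8); x,y=map(int,ctr); w=(hsv[...,1]<70)&(hsv[...,2]>110); b[y-14:y+15,x-14:x+15]=w[y-14:y+15,x-14:x+15]
    b=cv2.morphologyEx(b,cv2.MORPH_CLOSE,np.ones((3,3))); k,lab,st,ce=cv2.connectedComponentsWithStats(b); i=1+st[1:,4].argmax()
    hull=cv2.convexHull(np.argwhere(lab==i)[:,::-1].astype(np.int32)); box=cv2.approxPolyDP(hull,3,True).reshape(-1,2)
    R=W[:3,:3].T; o=-R@W[:3,3]
    def hit(q): r=R@np.linalg.inv(K)@[*q,1]; return o+r*((c-o)@nn)/(r@nn)
    h=np.array([hit(q) for q in hull.reshape(-1,2)])
    e2=np.cross(nn,[1,0,0]);e2/=np.linalg.norm(e2);e1=np.cross(e2,nn)
    rc=cv2.minAreaRect(np.c_[(h-c)@e1,(h-c)@e2].astype(np.float32)); print("label centre",c+rc[0][0]*e1+rc[0][1]*e2,rc)
    # blue head top
    blue=(hsv[...,0]>100)&(hsv[...,0]<128)&(hsv[...,1]>120)&(hsv[...,2]>40)&(d>0)
    t=P[(abs(P[...,2]-.08)<.006)&(np.hypot(P[...,0]-.517,P[...,1]+.291)<.04)&(d>0)]; print("head rect",cv2.minAreaRect(t[:,:2].astype(np.float32)),np.percentile(t,[2,98],axis=0)[:,:2])
    s=P[(P[...,2]>.055)&(P[...,2]<.083)&(np.hypot(P[...,0]-.56,P[...,1]+.034)<.06)&(d>0)]; print("seat rect",cv2.minAreaRect(s[:,:2].astype(np.float32)))
    hd=P[blue&(abs(P[...,2]-.072)<.004)&(P[...,0]>.57)&(P[...,0]<.67)&(abs(P[...,1]+.29)<.02)]; print("handle fit",np.polyfit(hd[:,0],hd[:,1],1),len(hd),hd.mean(0))
    for nm,c_ in (("mug",None),): pass
E
```

```text
scene lid [0.53721349 0.33443291 0.09445789] [-0.44522022 -0.17357544  0.87843641] 407 slope 0.49821611425299667 up azim 21.299031103939953
label centre [0.5316524  0.33999762 0.09273891] ((-0.006210587918758392, 0.005125939846038818), (0.052113790065050125, 0.07505080848932266), 24.333208084106445)
head rect ((0.523200511932373, -0.2894682288169861), (0.044891271740198135, 0.06457967311143875), 89.36589813232422) [[ 0.49291172 -0.31088084]
 [ 0.54334157 -0.26842461]]
seat rect ((0.5549817085266113, -0.03277201950550079), (0.08098465949296951, 0.062291648238897324), 0.9730290770530701)
handle fit [ 0.01298982 -0.29633155] 287 [ 0.61050253 -0.28840124  0.07162437]
side lid [0.53255103 0.33897755 0.0929843 ] [-0.4379486  -0.16296964  0.88410515] 428 slope 0.4862207835107981 up azim 20.411264584016664
label centre [0.53003149 0.34617968 0.09306382] ((-0.002802598290145397, 0.007097221910953522), (0.049528516829013824, 0.0878717228770256), 23.33612060546875)
head rect ((0.5221107006072998, -0.29062265157699585), (0.06481830775737762, 0.0481659434735775), 2.7346534729003906) [[ 0.49128865 -0.31386679]
 [ 0.54730328 -0.26881525]]
seat rect ((0.5559106469154358, -0.03416094183921814), (0.08041463047266006, 0.06429170817136765), 0.5500879287719727)
handle fit [ 0.0099297  -0.29285877] 116 [ 0.61009193 -0.28680074  0.07217568]
```

Call:
move_arm(plan=[{"jaw": -1, "tx": -1, "ty": -1, "tz": 0, "yaw": 1}, {"jaw": -1, "tx": -1, "ty": -1, "tz": 0, "yaw": 1}, {"jaw": -1, "tx": -1, "ty": -1, "tz": 0, "yaw": 1}, {"jaw": -1, "tx": -1, "ty": -1, "tz": 0, "yaw": 1}, {"jaw": -1, "tx": -1, "ty": -1, "tz": 0, "yaw": 1}, {"jaw": -1, "tx": -1, "ty": -1, "tz": 0, "yaw": 1}, {"jaw": -1, "tx": -1, "ty": -1, "tz": 0, "yaw": 1}, {"jaw": -1, "tx": -1, "ty": -1, "tz": 0, "yaw": 1}, {"jaw": -1, "tx": -1, "ty": -1, "tz": 0, "yaw": 1}], force=60)

```text
time_s: 0.9
tool_pos: [0.5297, -0.1201, 0.253]
orientation: [[0.869, 0.495, -0.0], [0.495, -0.869, 0.0], [-0.0, -0.0, -1.0]]
ft_force: [1.0, 0.2, 0.2]
grip_width: 0.0855
gripper_force: 0.0
```

Call:
move_arm(plan=[{"jaw": -1, "tx": -0.6, "ty": 0.8, "tz": 0, "yaw": 0.5}, {"jaw": -1, "tx": -0.6, "ty": 0.8, "tz": 0, "yaw": 0.5}, {"jaw": -1, "tx": -0.6, "ty": 0.8, "tz": 0, "yaw": 0.5}, {"jaw": -1, "tx": -0.6, "ty": 0.8, "tz": 0, "yaw": 0.5}, {"jaw": -1, "tx": -0.6, "ty": 0.8, "tz": 0, "yaw": 0.5}, {"jaw": -1, "tx": -0.6, "ty": 0.8, "tz": 0, "yaw": 0.5}, {"jaw": -1, "tx": -0.6, "ty": 0.8, "tz": 0, "yaw": 0.5}])

```text
time_s: 1.48
tool_pos: [0.5156, -0.2383, 0.253]
orientation: [[1.0, 0.003, -0.0], [0.003, -1.0, 0.001], [-0.0, -0.001, -1.0]]
ft_force: [0.0, 0.5, 0.0]
grip_width: 0.0853
gripper_force: 0.0
```

```bash
cat >> h.py <<'E'
def delta(p,az=None):
    "TCP target p (tool straight down), tool-x azimuth az deg -> units"
    s=ctrl.observe(); R=s["orientation"]; t=R.T@(np.asarray(p)-s["tool_pos"])/.12
    a=np.degrees(np.arctan2(R[1,0],R[0,0])); print("t",round(s["time_s"],2),"tcp",s["tool_pos"].round(4),"az",a.round(2),"units",t.round(4),"yaw",None if az is None else round(((a-az+180)%360-180)/60,4),"w",s["grip_width"],"F",s["ft_force"].round(1),s["gripper_force"])
E
python3 - <<'E'
from h import *
print(ctrl.observe()["joint_positions"].round(1))
im,d,K,W=cap("wrist"); save("w1.png",im); P=cloud(d,K,W)
t=P[(abs(P[...,2]-.08)<.005)&(d>0)&(np.hypot(P[...,0]-.517,P[...,1]+.291)<.045)]; print(len(t),cv2.minAreaRect(t[:,:2].astype(np.float32)),np.percentile(t,[1,50,99],axis=0))
hsv=cv2.cvtColor(im,cv2.COLOR_RGB2HSV)
hd=P[(hsv[...,0]>100)&(hsv[...,0]<128)&(hsv[...,1]>120)&(abs(P[...,2]-.072)<.005)&(P[...,0]>.56)]
if len(hd): print("handle",len(hd),np.polyfit(hd[:,0],hd[:,1],1),np.percentile(hd,[1,50,99],axis=0))
g=P[(abs(P[...,2]-.088)<.004)&(P[...,0]>.556)&(d>0)]; print("dock",cv2.minAreaRect(g[:,:2].astype(np.float32)),np.percentile(g,[1,99],axis=0))
delta([.518,-.29,.053],0)
E
```

```text
[-36.2   3.2 101.4   0.   75.4  53.6]
2952 ((0.5175027847290039, -0.28783971071243286), (0.05211381986737251, 0.04445422440767288), 0.11561913788318634) [[ 0.49209439 -0.30908766  0.07535383]
 [ 0.5186519  -0.28741497  0.07880243]
 [ 0.54219218 -0.26649303  0.08136158]]
handle 3433 [ 0.00421052 -0.28976876] [[ 0.56107533 -0.30015654  0.06731247]
 [ 0.60381729 -0.28720632  0.07033135]
 [ 0.64153323 -0.27486276  0.07220678]]
dock ((0.6052833199501038, -0.1725178360939026), (0.09238019585609436, 0.33920466899871826), 0.5662456154823303) [[ 0.56129737 -0.34051618  0.08460196]
 [ 0.65132465 -0.23207829  0.08933128]]
t 1.53 tcp [ 0.5157 -0.2381  0.2531] az 0.2 units [0.0178 0.433  1.6675] yaw 0.0033 w 0.08549107133873403 F [ 0.8 -0.1 -0.7] 0.0
```

View pics/w1.png

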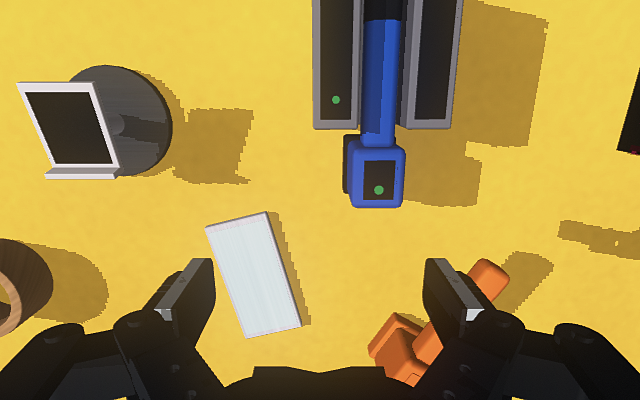

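Wrist picture: blue head at (375,175) with its handle lying in the dock slot at (380,70). The stand's seat is at (70,120) with its lip at the bottom (-x). The phone (255,275) and the orange decoy (430,330) lie clear of where the fingers come down. Head centre is about (0.518, -0.289).

Call:
move_arm(plan=[{"jaw": -1, "tx": 0.02, "ty": 0.425, "tz": 0, "yaw": 0}, {"jaw": -1, "tx": 0.02, "ty": 0.425, "tz": 0.25, "yaw": 0}, {"jaw": -1, "tx": 0.02, "ty": 0.425, "tz": 0.5, "yaw": 0}, {"jaw": -1, "tx": 0.02, "ty": 0.425, "tz": 0.75, "yaw": 0}, {"jaw": -1, "tx": 0.02, "ty": 0.425, "tz": 1, "yaw": 0}, {"jaw": -1, "tx": 0.02, "ty": 0.425, "tz": 1, "yaw": 0}])

```text
time_s: 2.03
tool_pos: [0.5149, -0.2864, 0.1265]
orientation: [[1.0, 0.003, -0.01], [0.003, -1.0, 0.008], [-0.01, -0.008, -1.0]]
ft_force: [-0.8, 0.6, -1.3]
grip_width: 0.0856
gripper_force: 0.0
```

Call:
move_arm(plan=[{"jaw": -1, "tz": 0.2}, {"jaw": -1, "tz": 0.4}, {"jaw": -1, "tz": 0.6}, {"jaw": -1, "tz": 0.67}, {"jaw": -1, "tz": 0.67}, {"jaw": 1, "tz": 0.67}, {"jaw": 1, "tz": 0.67}, {"jaw": 1, "tz": 0.67}, {"jaw": 1, "tz": 0.67}, {"jaw": 1, "tz": 0.67}], force=40)

```text
validation failed for argument at $.pl...
```

Call:
move_arm(plan=[{"jaw": 1, "tz": 0}, {"jaw": 1, "tz": 0}, {"jaw": 1, "tz": 0}, {"jaw": 1, "tz": 0}])

```text
validation failed for argument at $.pl...
```

```bash
python3 - <<'E'
from h import *
delta([.56,-.034,.2],0)
E
```

```text
t 2.03 tcp [ 0.5149 -0.2864  0.1265] az 0.16 units [ 0.3761 -2.1069 -0.5988] yaw 0.0026 w 0.08556599605267066 F [-0.8  0.6 -1.3] 0.0
```

Call:
move_arm(plan=[{"jaw": -1, "tx": 0, "ty": 0, "tz": 0.2, "yaw": 0}, {"jaw": -1, "tx": 0, "ty": 0, "tz": 0.4, "yaw": 0}, {"jaw": -1, "tx": 0, "ty": 0, "tz": 0.6, "yaw": 0}, {"jaw": -1, "tx": 0, "ty": 0, "tz": 0.66, "yaw": 0}, {"jaw": -1, "tx": 0, "ty": 0, "tz": 0.66, "yaw": 0}, {"jaw": -1, "tx": 0, "ty": 0, "tz": 0.66, "yaw": 0}], force=40)

```text
time_s: 2.53
tool_pos: [0.519, -0.2903, 0.0557]
orientation: [[1.0, 0.001, 0.001], [0.001, -1.0, -0.001], [0.001, 0.001, -1.0]]
ft_force: [0.1, -0.2, 0.3]
grip_width: 0.0853
gripper_force: 0.0
```

Call:
move_arm(plan=[{"jaw": 1, "tx": 0, "ty": 0, "tz": 0, "yaw": 0}, {"jaw": 1, "tx": 0, "ty": 0, "tz": 0, "yaw": 0}, {"jaw": 1, "tx": 0, "ty": 0, "tz": 0, "yaw": 0}, {"jaw": 1, "tx": 0, "ty": 0, "tz": 0, "yaw": 0}, {"jaw": 1, "tx": 0, "ty": 0, "tz": 0, "yaw": 0}, {"jaw": 1, "tx": 0, "ty": 0, "tz": 0, "yaw": 0}])

```text
time_s: 3.03
tool_pos: [0.5188, -0.2907, 0.0556]
orientation: [[1.0, 0.0, 0.002], [0.0, -1.0, -0.001], [0.002, 0.001, -1.0]]
ft_force: [-1.1, 1.6, 5.9]
grip_width: 0.0456
gripper_force: 42.3
```

```bash
python3 - <<'E'
from h import *
delta([.518,-.289,.2],0)
E
```

```text
t 3.03 tcp [ 0.5188 -0.2907  0.0556] az 0.0 units [-0.0047 -0.0128 -1.2033] yaw 0.0001 w 0.04555645382666791 F [-1.1  1.6  5.9] 42.318323850631714
```

Call:
move_arm(plan=[{"jaw": 1, "tx": 0, "ty": 0, "tz": -0.1, "yaw": 0}, {"jaw": 1, "tx": 0, "ty": 0, "tz": -0.25, "yaw": 0}, {"jaw": 1, "tx": 0, "ty": 0, "tz": -0.45, "yaw": 0}, {"jaw": 1, "tx": 0, "ty": 0, "tz": -0.7, "yaw": 0}, {"jaw": 1, "tx": 0, "ty": 0, "tz": -0.9, "yaw": 0}, {"jaw": 1, "tx": 0, "ty": 0, "tz": -1, "yaw": 0}, {"jaw": 1, "tx": 0, "ty": 0, "tz": -1, "yaw": 0}, {"jaw": 1, "tx": 0, "ty": 0, "tz": -1, "yaw": 0}])

```text
time_s: 3.7
tool_pos: [0.5178, -0.2899, 0.1738]
orientation: [[1.0, 0.0, -0.0], [0.0, -1.0, 0.0], [-0.0, -0.0, -1.0]]
ft_force: [-0.7, -0.1, -2.4]
grip_width: 0.046
gripper_force: 41.5
```

```bash
python3 - <<'E'
from h import *
delta([.56,-.034,.2],0)
im,d,K,W=cap("side"); save("s2.png",cv2.resize(im[180:330,230:430],(800,600),interpolation=cv2.INTER_CUBIC)); P=cloud(d,K,W); hsv=cv2.cvtColor(im,cv2.COLOR_RGB2HSV)
b=P[(hsv[...,0]>100)&(hsv[...,0]<128)&(hsv[...,1]>150)&(hsv[...,2]>60)&(P[...,2]>.1)&(P[...,0]>.45)&(P[...,0]<.7)&(d>0)]
h=b[b[:,0]>.565]; print(len(b),len(h)); 
h=h[np.argsort(h[:,0])]
print(np.polyfit(h[:,0],h[:,1],1),[ (round(x,3),np.percentile(h[abs(h[:,0]-x)<.008][:,2],90).round(4)) for x in (.575,.6,.625,.65)])
E
```

```text
t 3.7 tcp [ 0.5178 -0.2899  0.1738] az 0.0 units [ 0.3517 -2.1327 -0.218 ] yaw 0.0 w 0.046018751416633814 F [-0.7 -0.1 -2.4] 41.53442144393921
580 306Traceback (most recent call last):
  File "<stdin>", line 7, in <module>
    return _quantile_unchecked(
        a, q, axis, out, overwrite_input, method, keepdims, weights)
    return _ureduce(a,
                    func=_quantile_ureduce_func,
    ...<5 lines>...
                    overwrite_input=overwrite_input,
                    method=method)
    r = func(a, **kwargs)
    result = _quantile(arr,
                       quantiles=q,
    ...<2 lines>...
                       out=out,
                       weights=wgt)
    slices_having_nans = np.isnan(arr[-1, ...])
                                  ~~~^^^^^^^^^
IndexError: index -1 is out of bounds for axis 0 with size 0
```

View pics/s2.png

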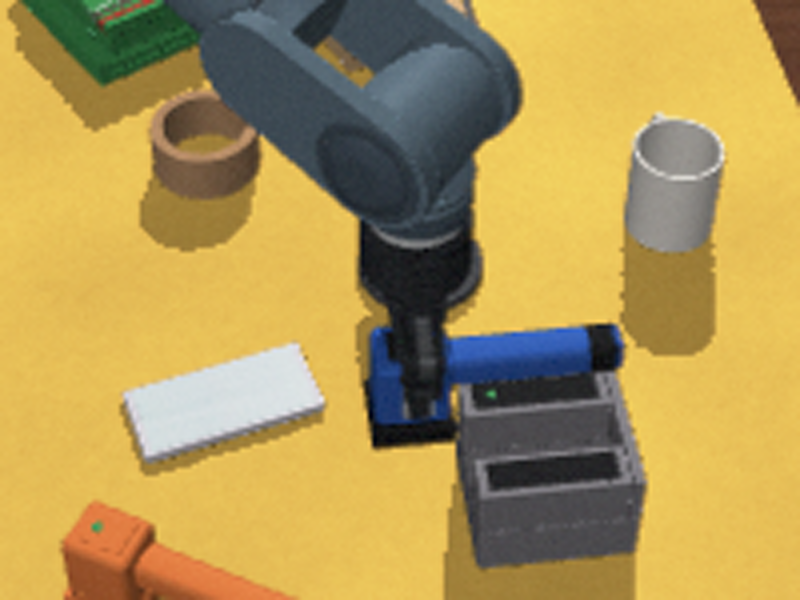

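The picture shows the scanner held level by its head, clear of the dock. I move toward the stand and measure the seat with the wrist camera on the way.

Call:
move_arm(plan=[{"jaw": 1, "tx": 0.1, "ty": -0.2, "tz": -0.2, "yaw": 0}, {"jaw": 1, "tx": 0.2, "ty": -0.4, "tz": -0.3, "yaw": 0}, {"jaw": 1, "tx": 0.3, "ty": -0.7, "tz": -0.3, "yaw": 0}, {"jaw": 1, "tx": 0.33, "ty": -0.9, "tz": -0.3, "yaw": 0}, {"jaw": 1, "tx": 0.33, "ty": -1, "tz": -0.3, "yaw": 0}, {"jaw": 1, "tx": 0.33, "ty": -1, "tz": -0.3, "yaw": 0}, {"jaw": 1, "tx": 0.33, "ty": -1, "tz": -0.3, "yaw": 0}])

```text
time_s: 4.33
tool_pos: [0.5567, -0.1697, 0.2082]
orientation: [[1.0, 0.001, -0.003], [0.001, -1.0, 0.001], [-0.003, -0.001, -1.0]]
ft_force: [-0.2, -1.2, -1.9]
grip_width: 0.0461
gripper_force: 42.3
```

```bash
cat > seat.py <<'E'
from h import *
def seat(n):
    im,d,K,W=cap(n); P=cloud(d,K,W); hsv=cv2.cvtColor(im,cv2.COLOR_RGB2HSV)
    m=(np.hypot(P[...,0]-.557,P[...,1]+.034)<.065)&(P[...,2]>.05)&(P[...,2]<.1)&(d>0)
    w=m&(hsv[...,1]<70)&(hsv[...,2]>130)
    p=P[m]; 
    for _ in range(5):
        c=p.mean(0); nn=np.linalg.svd(p-c,full_matrices=False)[2][2]; nn*=np.sign(nn[2]); p=p[abs((p-c)@nn)<.004]
    print(n,len(p),"n",nn,"slope",np.degrees(np.arccos(nn[2])),"az",np.degrees(np.arctan2(-nn[1],-nn[0])))
    ex=np.array([1,0,0])-nn*nn[0]; ex/=np.linalg.norm(ex); ey=np.cross(nn,ex)
    q=np.c_[(p-c)@ex,(p-c)@ey].astype(np.float32); r=cv2.minAreaRect(q); print(" plate",r,c+r[0][0]*ex+r[0][1]*ey,"pct",np.percentile(q,[1,99],axis=0).ravel(),"c",c)
    # black pad
    k=m&(hsv[...,2]<90); a=P[k]; a=a[abs((a-c)@nn)<.005]; print(" pad",len(a),cv2.minAreaRect(a[:,:2].astype(np.float32)) if len(a) else"",a.mean(0))
    l=P[w]; l=l[((l-c)@nn>.007)]; print(" lip",len(l),np.percentile(l,[2,50,98],axis=0).round(4).tolist() if len(l) else"")
    return im
E
python3 - <<'E'
from seat import *
im=seat("wrist"); save("w2.png",im); 
D=np.load("pics/scene0.npz")
import h,seat as S
S.cap=lambda n:[np.load(f"pics/{n}0.npz")[k] for k in("im","d","K","W")]
S.seat("scene"); S.seat("side"); delta([.557,-.034,.2],0)
E
```

```text
wrist 7426 n [-0.24448794 -0.00660447  0.96962984] slope 14.156844444195086 az 1.547381372402081
 plate ((-0.004759330302476883, 0.0011273659765720367), (0.06093601882457733, 0.07840569317340851), 89.84274291992188) [ 0.55747301 -0.03165851  0.07413732] pct [-0.03978505 -0.02878391  0.03380222  0.03010479] c [ 0.56208791 -0.03279377  0.07529322]
 pad 2897 ((0.5577845573425293, -0.03187020868062973), (0.05959760770201683, 0.04999173432588577), 0.2879388928413391) [ 0.55947028 -0.04073435  0.07472807]
 lip 683 [[0.5161, -0.0609, 0.0726], [0.5201, -0.0329, 0.0754], [0.5224, -0.0035, 0.077]]
scene 378 n [-2.29068786e-01 -3.15795642e-04  9.73410187e-01] slope 13.24226631342115 az 0.07898826504422111
 plate ((-0.002669457346200943, 0.0015376470983028412), (0.07878442108631134, 0.0620163194835186), 0.09488117694854736) [ 0.55805636 -0.03263409  0.07574509] pct [-0.04038646 -0.02895262  0.03546722  0.03070751] c [ 0.56065484 -0.03417194  0.07635608]
 pad 188 ((0.556488037109375, -0.029749540612101555), (0.0519925020635128, 0.04526370391249657), 1.1527446508407593) [ 0.5572927  -0.03089966  0
[... 151 characters left out ...]
lope 13.608932121860645 az 1.067868631063048
 plate ((-0.001551516354084015, 0.0011650696396827698), (0.0732196718454361, 0.06315427273511887), 0.6243199706077576) [ 0.55921874 -0.03423473  0.0765526 ] pct [-0.03731208 -0.02945184  0.0346124   0.03234996] c [ 0.56072671 -0.03540143  0.07691234]
 pad 163 ((0.557294487953186, -0.032483018934726715), (0.05649928003549576, 0.05028828606009483), 0.7073942422866821) [ 0.55711743 -0.03229603  0.07616702]
 lip 20 [[0.5162, -0.0635, 0.0747], [0.5185, -0.0371, 0.0778], [0.5217, -0.0066, 0.081]]
t 4.38 tcp [ 0.5569 -0.1705  0.2086] az -0.02 units [ 7.0000e-04 -1.1378e+00  7.2600e-02] yaw -0.0003 w 0.0457115843307389 F [ 0.2 -0.1 -1.9] 42.26724922657013
```

View pics/w2.png

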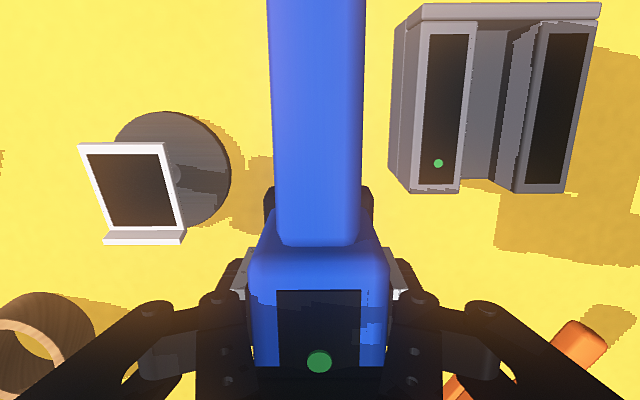

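Wrist picture: seat at (130,190) with its lip at the bottom edge, scanner square in the grip. The seat centre is about (0.5575, -0.0335), with a slope of 14-15° and x along world x.

Call:
move_arm(plan=[{"jaw": 1, "tx": 0, "ty": -0.2, "tz": 0, "yaw": 0}, {"jaw": 1, "tx": 0, "ty": -0.5, "tz": 0, "yaw": 0}, {"jaw": 1, "tx": 0, "ty": -0.8, "tz": 0, "yaw": 0}, {"jaw": 1, "tx": 0, "ty": -1, "tz": 0, "yaw": 0}, {"jaw": 1, "tx": 0, "ty": -1, "tz": 0, "yaw": 0}, {"jaw": 1, "tx": 0, "ty": -1, "tz": 0, "yaw": 0}])

```text
time_s: 4.88
tool_pos: [0.5575, -0.0504, 0.2096]
orientation: [[1.0, 0.001, -0.001], [0.001, -1.0, -0.0], [-0.001, 0.0, -1.0]]
ft_force: [-0.4, -1.0, -2.6]
grip_width: 0.0454
gripper_force: 42.4
```

```bash
python3 - <<'E'
from h import *
delta([.559,-.0335,.15],0)
E
```

```text
t 4.88 tcp [ 0.5575 -0.0504  0.2096] az 0.03 units [ 0.0131 -0.1411  0.4968] yaw 0.0005 w 0.045418584516396486 F [-0.4 -1.  -2.6] 42.40843713283539
```

Call:
move_arm(plan=[{"jaw": 1, "tx": 0.015, "ty": -0.14, "tz": 0.1, "yaw": 0}, {"jaw": 1, "tx": 0.015, "ty": -0.14, "tz": 0.3, "yaw": 0}, {"jaw": 1, "tx": 0.015, "ty": -0.14, "tz": 0.45, "yaw": 0}, {"jaw": 1, "tx": 0.015, "ty": -0.14, "tz": 0.54, "yaw": 0}, {"jaw": 1, "tx": 0.015, "ty": -0.14, "tz": 0.54, "yaw": 0}, {"jaw": 1, "tx": 0.015, "ty": -0.14, "tz": 0.54, "yaw": 0}], force=20)

```text
time_s: 5.38
tool_pos: [0.5594, -0.0345, 0.145]
orientation: [[1.0, -0.002, -0.001], [-0.002, -1.0, 0.0], [-0.001, -0.0, -1.0]]
ft_force: [0.6, 0.7, -1.5]
grip_width: 0.0455
gripper_force: 42.4
```

```bash
cat > tilt.py <<'E'
from h import *
def tilt(n="side",ctr=None):
    "pitch, yaw and points of the blue handle from the depth cloud"
    im,d,K,W=cap(n); P=cloud(d,K,W); hsv=cv2.cvtColor(im,cv2.COLOR_RGB2HSV)
    m=(hsv[...,0]>100)&(hsv[...,0]<128)&(hsv[...,1]>130)&(hsv[...,2]>60)&(d>0)&(P[...,2]>.1)&(P[...,2]<.4)&(P[...,0]>.35)&(P[...,0]<.85)&(P[...,1]>-.4)&(P[...,1]<.5)
    p=P[m]; c=np.median(p,0); p=p[np.linalg.norm(p-c,axis=1)<.15]; print(n,"blue",len(p),p.min(0).round(3),p.max(0).round(3)); return p,im
E
python3 - <<'E'
from tilt import *
for n in("side","scene"):
    p,im=tilt(n)
    h=p[(p[:,0]>.60)]
    if len(h)>20:
        top=[(x,np.percentile(h[abs(h[:,0]-x)<.006][:,2],95),np.median(h[abs(h[:,0]-x)<.006][:,1])) for x in np.arange(.61,.69,.01) if (abs(h[:,0]-x)<.006).sum()>4]
        t=np.array(top); print(np.degrees(np.arctan(np.polyfit(t[:,0],t[:,1],1)[0])),np.polyfit(t[:,0],t[:,2],1),t[0])
delta([.559,-.0335,.138],0)
E
```

```text
side blue 413 [ 0.53  -0.107  0.111] [ 0.703 -0.019  0.23 ]
0.0075255811974610605 [ 0.01404047 -0.05272166] [ 0.61        0.16490559 -0.04414543]
scene blue 607 [ 0.55  -0.065  0.108] [ 0.709 -0.007  0.198]
0.25960599784394617 [ 0.04336139 -0.06743416] [ 0.61        0.16399475 -0.04254281]
t 5.48 tcp [ 0.5605 -0.0343  0.1467] az -0.06 units [-0.0124 -0.007   0.0724] yaw -0.001 w 0.04548961933840884 F [ 0.   0.3 -1.1] 42.45062828063965
```

Call:
move_arm(plan=[{"jaw": 1, "tx": 0, "ty": 0, "tz": 0.04, "yaw": 0}, {"jaw": 1, "tx": 0, "ty": 0, "tz": 0.065, "yaw": 0}, {"jaw": 1, "tx": -0.03, "ty": 0, "tz": 0.085, "yaw": 0}, {"jaw": 1, "tx": -0.055, "ty": 0, "tz": 0.105, "yaw": 0}, {"jaw": 1, "tx": -0.08, "ty": 0, "tz": 0.125, "yaw": 0}, {"jaw": 1, "tx": -0.105, "ty": 0, "tz": 0.145, "yaw": 0}, {"jaw": 1, "tx": -0.11, "ty": 0, "tz": 0.155, "yaw": 0}, {"jaw": 1, "tx": -0.11, "ty": 0, "tz": 0.155, "yaw": 0}, {"jaw": 1, "tx": -0.11, "ty": 0, "tz": 0.155, "yaw": 0}], force=20)

```text
time_s: 6.23
tool_pos: [0.5495, -0.034, 0.1315]
orientation: [[1.0, 0.001, 0.008], [0.001, -1.0, -0.002], [0.008, 0.002, -1.0]]
ft_force: [-3.6, 0.4, 15.4]
grip_width: 0.0454
gripper_force: 43.8
```

```bash
cat >> tilt.py <<'E'
def pitch(x0,x1):
    for n in("side","scene"):
        p,im=tilt(n); save(n+"_last.png",im)
        t=np.array([(x,np.percentile(h[:,2],95),np.median(h[:,1])) for x in np.arange(x0,x1,.008) for h in [p[abs(p[:,0]-x)<.006]] if len(h)>4])
        f=np.polyfit(t[:,0],t[:,1],1); print(" pitch",np.degrees(np.arctan(f[0])).round(2),"ztop@x0",np.polyval(f,x0).round(4),"yawfit",np.polyfit(t[:,0],t[:,2],1),"n",len(t))
E
python3 - <<'E'
from tilt import *
pitch(.60,.685)
delta([.5458,-.0335,.1285],0)
E
```

```text
side blue 410 [ 0.519 -0.095  0.1  ] [ 0.691 -0.014  0.216]
 pitch 8.54 ztop@x0 0.1614 yawfit [-0.01597522 -0.03360336] n 10
scene blue 596 [ 0.539 -0.065  0.101] [ 0.696 -0.007  0.187]
 pitch 9.79 ztop@x0 0.16 yawfit [ 0.00781063 -0.04502829] n 10
t 6.33 tcp [ 0.5496 -0.034   0.1315] az 0.03 units [-0.0316 -0.0041  0.0245] yaw 0.0005 w 0.04536264882138079 F [-3.9  1.3 16. ] 43.762072920799255
```

Call:
move_arm(plan=[{"jaw": 1, "tx": -0.01, "ty": 0, "tz": 0.02, "yaw": 0}, {"jaw": 1, "tx": -0.02, "ty": 0, "tz": 0.04, "yaw": 0}, {"jaw": 1, "tx": -0.03, "ty": 0, "tz": 0.06, "yaw": 0}, {"jaw": 1, "tx": -0.03, "ty": 0, "tz": 0.07, "yaw": 0}, {"jaw": 1, "tx": -0.03, "ty": 0, "tz": 0.07, "yaw": 0}, {"jaw": 1, "tx": -0.03, "ty": 0, "tz": 0.07, "yaw": 0}], force=20)

```text
time_s: 6.83
tool_pos: [0.5462, -0.0341, 0.1269]
orientation: [[1.0, 0.001, 0.006], [0.001, -1.0, -0.002], [0.006, 0.002, -1.0]]
ft_force: [-18.4, 2.6, 40.9]
grip_width: 0.0456
gripper_force: 45.8
```

```bash
python3 - <<'E'
from tilt import *
pitch(.60,.685)
delta([.5458,-.0335,.1285],0)
E
```

```text
side blue 404 [ 0.514 -0.103  0.1  ] [ 0.683 -0.014  0.214]
 pitch 14.66 ztop@x0 0.1641 yawfit [ 0.07280089 -0.08942284] n 10
scene blue 589 [ 0.537 -0.066  0.1  ] [ 0.69  -0.004  0.184]
 pitch 15.08 ztop@x0 0.1625 yawfit [ 0.05365304 -0.07563668] n 10
t 6.93 tcp [ 0.5462 -0.0341  0.1268] az 0.08 units [-0.0029 -0.0049 -0.0138] yaw 0.0014 w 0.04548385780098621 F [-17.4   2.2  42. ] 45.74376940727234
```

Call:
move_arm(plan=[{"jaw": 1, "tx": 0.01, "ty": 0, "tz": -0.03, "yaw": 0}, {"jaw": 1, "tx": 0.02, "ty": 0, "tz": -0.055, "yaw": 0}, {"jaw": 1, "tx": 0.02, "ty": 0, "tz": -0.055, "yaw": 0}, {"jaw": -0.3, "tx": 0.02, "ty": 0, "tz": -0.055, "yaw": 0}, {"jaw": -0.7, "tx": 0.02, "ty": 0, "tz": -0.055, "yaw": 0}, {"jaw": -1, "tx": 0.02, "ty": 0, "tz": -0.055, "yaw": 0}, {"jaw": -1, "tx": 0.02, "ty": 0, "tz": -0.055, "yaw": 0}, {"jaw": -1, "tx": 0.02, "ty": 0, "tz": -0.055, "yaw": 0}])

```text
time_s: 7.6
tool_pos: [0.5448, -0.0333, 0.1244]
orientation: [[1.0, 0.0, -0.001], [0.0, -1.0, 0.0], [-0.001, -0.0, -1.0]]
ft_force: [0.6, -0.6, 0.1]
grip_width: 0.0852
gripper_force: 0.0
```

```bash
python3 - <<'E'
from tilt import *
pitch(.60,.685)
delta([.5458,-.0335,.2485],0)
E
```

```text
side blue 390 [ 0.514 -0.11   0.101] [ 0.683 -0.017  0.219]
 pitch 13.31 ztop@x0 0.1646 yawfit [ 0.02981886 -0.06222161] n 10
scene blue 641 [ 0.537 -0.076  0.1  ] [0.689 0.01  0.184]
 pitch 14.84 ztop@x0 0.1629 yawfit [ 0.08112023 -0.09148745] n 11
t 7.7 tcp [ 0.5449 -0.0333  0.1246] az -0.0 units [ 0.007   0.0015 -1.0329] yaw -0.0 w 0.08540057530807774 F [ 0.6 -0.5 -0.5] 0.0
```

Released and stable. I raise the arm and look at how it sits before taking the handle.

Call:
move_arm(plan=[{"jaw": -1, "tx": 0, "ty": 0, "tz": -0.15, "yaw": 0}, {"jaw": -1, "tx": 0, "ty": 0, "tz": -0.45, "yaw": 0}, {"jaw": -1, "tx": 0, "ty": 0, "tz": -0.75, "yaw": 0}, {"jaw": -1, "tx": 0, "ty": 0, "tz": -1, "yaw": 0}, {"jaw": -1, "tx": 0, "ty": 0, "tz": -1, "yaw": 0}, {"jaw": -1, "tx": 0, "ty": 0, "tz": -1, "yaw": 0}])

```text
time_s: 8.2
tool_pos: [0.5462, -0.0336, 0.2472]
orientation: [[1.0, 0.0, 0.005], [0.0, -1.0, -0.001], [0.005, 0.001, -1.0]]
ft_force: [-1.1, 0.4, -1.6]
grip_width: 0.0853
gripper_force: 0.0
```

```bash
cat > pose.py <<'E'
from tilt import *
def pose():
    out=[]
    for n in("side","scene","wrist"):
        p,im=tilt(n); out.append(im); th=np.radians(15); c,s=np.cos(th),np.sin(th)
        q=p-[.5575,-.0335,.075]; x=q[:,0]*c+q[:,2]*s; z=-q[:,0]*s+q[:,2]*c; y=q[:,1]   # nominal seat frame
        t=(abs(z-.08)<.005)&(x<.035); hh=(x>.05)&(abs(z-.072)<.006)
        print(" top n",t.sum(),"x",np.percentile(x[t],[2,98]).round(4),"y",np.percentile(y[t],[2,98]).round(4),"z",np.median(z[t]).round(4), "all x",np.percentile(x,[1,99]).round(4))
        if hh.sum()>20: print(" handle pitch dev",np.degrees(np.polyfit(x[hh],z[hh],1)[0]).round(2),"z",np.median(z[hh]).round(4),"y",np.percentile(y[hh],[3,97]).round(4),"yaw",np.degrees(np.polyfit(x[hh],y[hh],1)[0]).round(2))
    return out
E
python3 - <<'E'
from pose import *
o=pose(); R=lambda im,x,y:cv2.resize(im[y:y+150,x:x+100],(400,600),interpolation=cv2.INTER_CUBIC)
save("p1.png",np.hstack([R(o[0],300,150),R(o[1],240,150)]))
delta([.6,-.0335,.2],0)
E
```

```text
side blue 542 [ 0.514 -0.061  0.101] [ 0.684 -0.013  0.183]
 top n 96 x [-0.0224  0.0267] y [-0.0262  0.0199] z 0.0791 all x [-0.0234  0.1454]
 handle pitch dev -0.33 z 0.0718 y [-0.0166  0.0095] yaw 2.34
scene blue 697 [ 0.52  -0.058  0.101] [ 0.689 -0.015  0.184]
 top n 129 x [-0.0165  0.0275] y [-0.0222  0.0177] z 0.0797 all x [-0.0144  0.1514]
 handle pitch dev -0.41 z 0.0715 y [-0.0143  0.0091] yaw 0.84
wrist blue 11706 [ 0.514 -0.055  0.106] [ 0.66  -0.01   0.177]
 top n 2486 x [-0.0228  0.0261] y [-0.0198  0.022 ] z 0.078 all x [-0.0212  0.1231]
 handle pitch dev 0.13 z 0.0703 y [-0.01    0.0135] yaw 1.18
t 8.35 tcp [ 0.5441 -0.0331  0.243 ] az -0.01 units [0.467  0.0036 0.3565] yaw -0.0001 w 0.08564179564844977 F [ 0.2 -0.1  0.7] 0.0
```

View pics/p1.png

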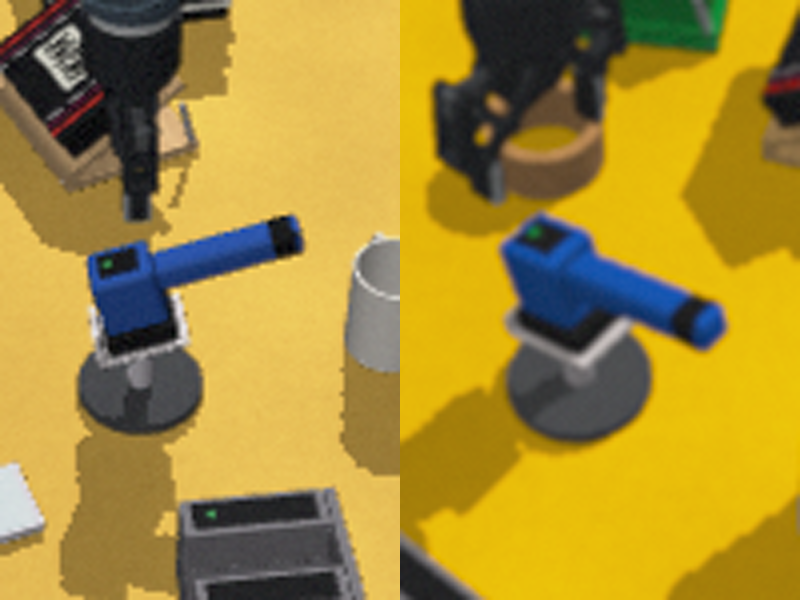

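Both views show the scanner flat on the seat with its handle over the high side; side crop: head at (125,290), handle end at (285,235). Now I take the handle.

Call:
move_arm(plan=[{"jaw": -1, "tx": 0.3, "ty": 0, "tz": 0, "yaw": 0}, {"jaw": -1, "tx": 0.575, "ty": 0, "tz": 0, "yaw": 0}, {"jaw": -1, "tx": 0.575, "ty": 0, "tz": 0.2, "yaw": 0}, {"jaw": -1, "tx": 0.575, "ty": 0, "tz": 0.4, "yaw": 0}, {"jaw": -1, "tx": 0.575, "ty": 0, "tz": 0.6, "yaw": 0}, {"jaw": -1, "tx": 0.575, "ty": 0, "tz": 0.74, "yaw": 0}, {"jaw": -1, "tx": 0.575, "ty": 0, "tz": 0.74, "yaw": 0}, {"jaw": -1, "tx": 0.575, "ty": 0, "tz": 0.74, "yaw": 0}], force=20)

```text
time_s: 9.02
tool_pos: [0.6126, -0.033, 0.1536]
orientation: [[1.0, -0.0, -0.005], [-0.0, -1.0, 0.001], [-0.005, -0.001, -1.0]]
ft_force: [-0.3, 0.2, 0.1]
grip_width: 0.0855
gripper_force: 0.0
```

Call:
move_arm(plan=[{"jaw": 1, "tx": 0, "ty": 0, "tz": 0, "yaw": 0}, {"jaw": 1, "tx": 0, "ty": 0, "tz": 0, "yaw": 0}, {"jaw": 1, "tx": 0, "ty": 0, "tz": 0, "yaw": 0}, {"jaw": 1, "tx": 0, "ty": 0, "tz": 0, "yaw": 0}, {"jaw": 1, "tx": 0, "ty": 0, "tz": 0, "yaw": 0}, {"jaw": 1, "tx": 0, "ty": 0, "tz": 0, "yaw": 0}, {"jaw": 1, "tx": 0, "ty": 0, "tz": 0, "yaw": 0}, {"jaw": 1, "tx": 0, "ty": 0, "tz": 0, "yaw": 0}])

```text
time_s: 9.68
tool_pos: [0.6146, -0.0334, 0.157]
orientation: [[1.0, -0.0, 0.001], [-0.0, -1.0, -0.0], [0.001, 0.0, -1.0]]
ft_force: [-0.7, -0.4, 4.8]
grip_width: 0.0278
gripper_force: 25.9
```

```bash
python3 - <<'E'
from h import *
delta([.6137,-.0335,.1542],0)
for n in ("scene",):
    im,d,K,W=cap(n); print("mug",ray(355,270,.045,K,W))
E
```

```text
t 9.68 tcp [ 0.6146 -0.0334  0.157 ] az -0.0 units [-0.0072  0.0005  0.0237] yaw -0.0 w 0.02782824643902542 F [-0.7 -0.4  4.8] 25.940866470336914
mug [0.78560674 0.00640383 0.045     ]
```

Call:
move_arm(plan=[{"jaw": 1, "tx": -0.03, "ty": 0, "tz": 0.008, "yaw": 0}, {"jaw": 1, "tx": -0.06, "ty": 0, "tz": 0.015, "yaw": 0}, {"jaw": 1, "tx": -0.095, "ty": 0, "tz": -0.018, "yaw": 0}, {"jaw": 1, "tx": -0.131, "ty": 0, "tz": -0.048, "yaw": 0}, {"jaw": 1, "tx": -0.168, "ty": 0, "tz": -0.077, "yaw": 0}, {"jaw": 1, "tx": -0.208, "ty": 0, "tz": -0.104, "yaw": 0}, {"jaw": 1, "tx": -0.248, "ty": 0, "tz": -0.129, "yaw": 0}, {"jaw": 1, "tx": -0.248, "ty": 0, "tz": -0.129, "yaw": 0}, {"jaw": 1, "tx": -0.248, "ty": 0, "tz": -0.129, "yaw": 0}])

```text
time_s: 10.48
tool_pos: [0.5866, -0.0337, 0.1737]
orientation: [[1.0, -0.0, 0.007], [-0.0, -1.0, -0.001], [0.007, 0.001, -1.0]]
ft_force: [5.9, -0.4, 6.6]
grip_width: 0.0278
gripper_force: 26.9
```

```bash
python3 - <<'E'
from tilt import *
pitch(.605,.67)
delta([.5848,-.0335,.1725],0)
E
```

```text
side blue 479 [ 0.495 -0.097  0.1  ] [ 0.655 -0.015  0.248]
 pitch 3.96 ztop@x0 0.2095 yawfit [ 0.12109489 -0.11937089] n 6
scene blue 454 [ 0.499 -0.099  0.101] [ 0.66  -0.016  0.247]
 pitch 19.77 ztop@x0 0.1973 yawfit [ 0.16636352 -0.14680869] n 8
t 10.58 tcp [ 0.5866 -0.0337  0.1736] az -0.01 units [-0.0153 -0.0013  0.009 ] yaw -0.0002 w 0.027694293619788472 F [5.7 1.  5.9] 26.929426789283752
```

Call:
move_arm(plan=[{"jaw": 1, "tx": -0.248, "ty": 0, "tz": 0, "yaw": 0}, {"jaw": 1, "tx": 0, "ty": 0, "tz": 0, "yaw": 0}, {"jaw": 1, "tx": 0.02, "ty": 0, "tz": -0.1, "yaw": 0}, {"jaw": 1, "tx": 0.04, "ty": 0, "tz": -0.25, "yaw": 0}, {"jaw": 1, "tx": 0.04, "ty": 0, "tz": -0.5, "yaw": 0}, {"jaw": 1, "tx": 0.04, "ty": 0, "tz": -0.7, "yaw": 0}, {"jaw": 1, "tx": 0.04, "ty": 0, "tz": -0.7, "yaw": 0}, {"jaw": 1, "tx": 0.04, "ty": 0, "tz": -0.7, "yaw": 0}], force=60)

```text
time_s: 11.25
tool_pos: [0.589, -0.0334, 0.2555]
orientation: [[1.0, 0.0, 0.0], [0.0, -1.0, -0.0], [0.0, 0.0, -1.0]]
ft_force: [-0.8, 0.2, -3.0]
grip_width: 0.0272
gripper_force: 63.4
```

My first row there had a slip: it briefly pushed 30 mm in -x. I check the pose in hand.

```bash
cat > hand.py <<'E'
from h import *
def hand(az=0,show=None):
    "scanner in hand: pitch of top faces in the vertical plane of tool-x"
    s=ctrl.observe(); t=s["tool_pos"]; a=np.radians(az); ex=np.array([np.cos(a),np.sin(a),0]); ey=np.array([-np.sin(a),np.cos(a),0])
    for n in("side","scene","wrist"):
        im,d,K,W=cap(n); P=cloud(d,K,W); hsv=cv2.cvtColor(im,cv2.COLOR_RGB2HSV)
        q=P-t; x=q@ex; y=q@ey; z=q[...,2]
        m=(hsv[...,0]>103)&(hsv[...,0]<128)&(hsv[...,1]>170)&(d>0)&(abs(y)<.035)&(x>-.15)&(x<.12)&(z>-.16)&(z<.08)
        if show: save(f"{show}_{n}.png",im)
        X,Y,Z=x[m],y[m],z[m]
        h=(X>.018)&(X<.075); print(n,m.sum(),h.sum())
        if h.sum()<30: continue
        tp=np.array([(c,np.percentile(Z[k],92),np.median(Y[k])) for c in np.arange(.02,.075,.005) for k in [h&(abs(X-c)<.004)] if k.sum()>4])
        f=np.polyfit(tp[:,0],tp[:,1],1); print("  handle pitch",np.degrees(np.arctan(f[0])).round(2),"z0",f[1].round(4),"y",np.polyfit(tp[:,0],tp[:,2],1).round(4),"n",len(tp))
        k=X<-.02
        if k.sum()>30: print("  head x",np.percentile(X[k],[1,50,99]).round(4),"z",np.percentile(Z[k],[1,50,99]).round(4),"y",np.percentile(Y[k],[2,98]).round(4))
    return
E
python3 - <<'E'
from hand import *
hand(0,"h1"); A=cv2.imread("pics/h1_side.png"); B=cv2.imread("pics/h1_scene.png"); R=lambda im,x,y:cv2.resize(im[y:y+150,x:x+100],(400,600),interpolation=cv2.INTER_CUBIC)
cv2.imwrite("pics/h1.png",np.hstack([R(A,290,120),R(B,240,110)]))
E
```

```text
side 466 89
  handle pitch 27.7 z0 0.0138 y [ 0.2065 -0.0188] n 8
  head x [-0.0861 -0.0479 -0.0216] z [-0.0752 -0.0326 -0.0044] y [-0.0267  0.0126]
scene 470 164
  handle pitch 25.19 z0 0.0133 y [ 0.1853 -0.0167] n 11
  head x [-0.0777 -0.0411 -0.0203] z [-0.0702 -0.0386 -0.0167] y [-0.0239 -0.0087]
wrist 12163 4805
  handle pitch 28.6 z0 0.0092 y [-0.0001 -0.0002] n 9
  head x [-0.051  -0.042  -0.0205] z [-0.0313 -0.0176 -0.0077] y [-0.0188  0.0212]
```

View pics/h1.png

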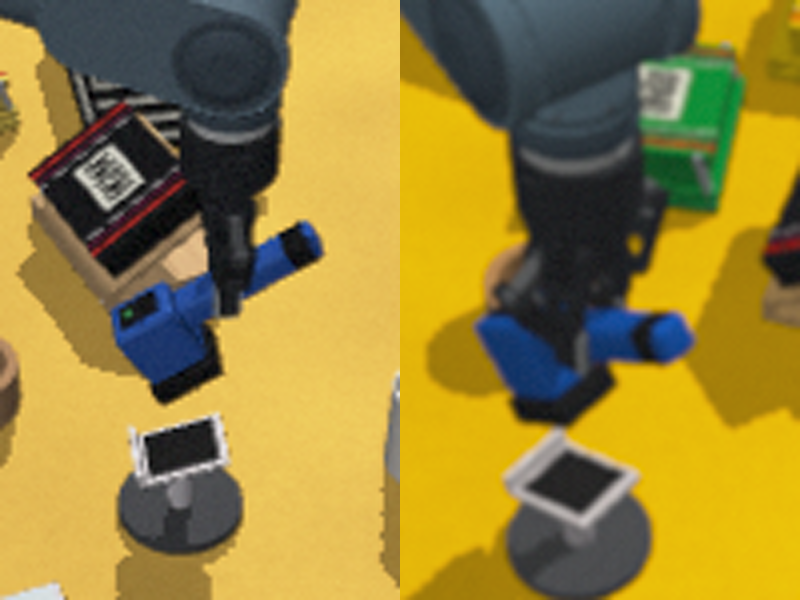

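Both views show the scanner held by its handle, fingers off the head, pitched about 28°, which matches the label's 0.49 rad. Next I measure where along the handle it is held and refine the label from this unobstructed side view.

```bash
python3 - <<'E'
from h import *
s=ctrl.observe(); t=s["tool_pos"]; th=np.radians(28); c,sn=np.cos(th),np.sin(th)
for n in("side","scene"):
    im,d,K,W=cap(n); np.savez(f"pics/{n}1.npz",im=im,d=d,K=K,W=W); P=cloud(d,K,W)-t; hsv=cv2.cvtColor(im,cv2.COLOR_RGB2HSV)
    X=P[...,0]*c+P[...,2]*sn; Z=-P[...,0]*sn+P[...,2]*c; Y=P[...,1]; ok=(d>0)&(abs(Y)<.04)
    k=ok&(X>.03)&(X<.12)&(abs(Z)<.03); print(n,"tip X",np.percentile(X[k],[90,98,99.7]).round(4),"Z",np.percentile(Z[k],[2,98]).round(4),"Y",np.percentile(Y[k],[2,50,98]).round(4))
    b=(hsv[...,0]>103)&(hsv[...,0]<128)&(hsv[...,1]>150)
    k=ok&b&(X<-.025)&(X>-.14)&(Z>-.05)&(Z<.03); print("  head X",np.percentile(X[k],[.5,2,98]).round(4),"Z",np.percentile(Z[k],[1,99]).round(4),np.percentile(Y[k],[1,99]).round(4))
    k=ok&(hsv[...,2]<60)&(Z<-.03)&(Z>-.08)&(X<-.02)&(X>-.13); print("  nose X",np.percentile(X[k],[1,99]).round(4),"Z",np.percentile(Z[k],[1,99]).round(4),k.sum())
# label, side view unobstructed now
im,d,K,W=[np.load("pics/side1.npz")[k] for k in("im","d","K","W")]; P=cloud(d,K,W); hsv=cv2.cvtColor(im,cv2.COLOR_RGB2HSV)
m=((hsv[...,1]<80)&(hsv[...,2]>105)&(np.linalg.norm(P-[.532,.341,.093],axis=-1)<.06)).astype(np.uint8); m=cv2.morphologyEx(m,cv2.MORPH_CLOSE,np.ones((3,3)))
k,lab,st,ce=cv2.connectedComponentsWithStats(m); i=1+st[1:,4].argmax(); p=P[(np.linalg.norm(P-[.532,.341,.093],axis=-1)<.05)]
for _ in range(3): cc=p.mean(0); nn=np.linalg.svd(p-cc,full_matrices=False)[2][2]; nn*=np.sign(nn[2]); p=p[abs((p-cc)@nn)<.005]
q=P[lab==i]; ex=-np.array([nn[0],nn[1],0]); ex-=nn*(ex@nn); ex/=np.linalg.norm(ex); ey=np.cross(nn,ex)
r=cv2.minAreaRect(np.c_[(q-cc)@ex,(q-cc)@ey].astype(np.float32)); print("label",st[i],nn,"slope",np.arccos(nn[2]),"az",np.degrees(np.arctan2(ex[1],ex[0])),cc+ex*r[0][0]+ey*r[0][1],r)
E
```

```text
side tip X [0.0778 0.0811 0.0819] Z [-0.0123  0.0139] Y [-0.0179 -0.0114  0.009 ]
  head X [-0.093  -0.0917 -0.0269] Z [-0.0451  0.0147] [-0.0272  0.0169]
  nose X [-0.094  -0.0362] Z [-0.0644 -0.0437] 108
scene tip X [0.0805 0.0821 0.0834] Z [-0.0113  0.0124] Y [-0.0149 -0.0083  0.0115]
  head X [-0.0834 -0.0802 -0.0374] Z [-0.0453  0.0126] [-0.0242 -0.0009]
  nose X [-0.0839 -0.0358] Z [-0.061 -0.046] 148
label [309 154  17  19 175] [-0.44840085 -0.18181375  0.87514595] slope 0.5050589449806203 az 22.07114984201779 [0.53243205 0.33967754 0.09338987] ((1.4672055840492249e-05, -0.0009446218609809875), (0.10634781420230865, 0.04966018348932266), 89.07718658447266)
```

Call:
move_arm(plan=[{"jaw": 1, "tx": -0.1, "ty": -0.15, "tz": -0.2, "yaw": 0}, {"jaw": 1, "tx": -0.2, "ty": -0.35, "tz": -0.27, "yaw": 0}, {"jaw": 1, "tx": -0.3, "ty": -0.6, "tz": -0.27, "yaw": 0}, {"jaw": 1, "tx": -0.4, "ty": -0.85, "tz": -0.27, "yaw": 0}, {"jaw": 1, "tx": -0.5, "ty": -1, "tz": -0.27, "yaw": 0}, {"jaw": 1, "tx": -0.5, "ty": -1, "tz": -0.27, "yaw": 0}])

```text
time_s: 12.0
tool_pos: [0.5268, 0.0897, 0.2866]
orientation: [[1.0, 0.004, -0.003], [0.004, -1.0, 0.001], [-0.003, -0.001, -1.0]]
ft_force: [0.8, 0.0, -3.1]
grip_width: 0.0274
gripper_force: 63.1
```

Call:
move_arm(plan=[{"jaw": 1, "tx": 0, "ty": -0.15, "tz": 0, "yaw": 0}, {"jaw": 1, "tx": 0, "ty": -0.35, "tz": 0, "yaw": 0}, {"jaw": 1, "tx": 0, "ty": -0.6, "tz": 0, "yaw": 0}, {"jaw": 1, "tx": 0, "ty": -0.85, "tz": 0, "yaw": 0}, {"jaw": 1, "tx": 0, "ty": -1, "tz": 0, "yaw": 0}, {"jaw": 1, "tx": 0, "ty": -1, "tz": 0, "yaw": 0}])

```text
time_s: 12.5
tool_pos: [0.5286, 0.2091, 0.2868]
orientation: [[1.0, 0.003, -0.002], [0.003, -1.0, 0.001], [-0.002, -0.001, -1.0]]
ft_force: [0.3, 0.1, -2.6]
grip_width: 0.0272
gripper_force: 63.1
```

Call:
move_arm(plan=[{"jaw": 1, "tx": 0, "ty": -0.15, "tz": 0, "yaw": -0.08}, {"jaw": 1, "tx": 0, "ty": -0.35, "tz": 0, "yaw": -0.17}, {"jaw": 1, "tx": 0, "ty": -0.6, "tz": 0, "yaw": -0.26}, {"jaw": 1, "tx": 0, "ty": -0.85, "tz": 0, "yaw": -0.33}, {"jaw": 1, "tx": 0, "ty": -1, "tz": 0, "yaw": -0.36}, {"jaw": 1, "tx": 0, "ty": -1, "tz": 0, "yaw": -0.36}, {"jaw": 1, "tx": 0, "ty": -1, "tz": 0, "yaw": -0.36}])

```text
time_s: 13.08
tool_pos: [0.5291, 0.3263, 0.2868]
orientation: [[0.93, 0.368, -0.001], [0.368, -0.93, -0.001], [-0.002, 0.001, -1.0]]
ft_force: [1.0, -1.3, -2.4]
grip_width: 0.0269
gripper_force: 63.1
```

```bash
python3 - <<'E'
from hand import *
delta([.5199,.336,.2577],21.5)
hand(21.5,"h2")
E
```

```text
t 13.08 tcp [0.5291 0.3263 0.2868] az 21.62 units [-0.0413 -0.1039  0.2428] yaw 0.002 w 0.026897295822294113 F [ 1.  -1.3 -2.4] 63.09855937957764
side 323 35
  handle pitch 31.98 z0 0.0028 y [ 0.0612 -0.0159] n 5
  head x [-0.0861 -0.0507 -0.0208] z [-0.0775 -0.0334 -0.0044] y [-0.0291  0.0114]
scene 495 105
  handle pitch 25.45 z0 0.0139 y [ 0.0997 -0.0167] n 10
  head x [-0.0761 -0.044  -0.0203] z [-0.0737 -0.0345 -0.0064] y [-0.0264  0.0066]
wrist 15808 8609
  handle pitch 25.71 z0 0.0138 y [ 0.0401 -0.0015] n 9
  head x [-0.0496 -0.0407 -0.0205] z [-0.0285 -0.0148 -0.0055] y [-0.0203  0.0198]
```

Call:
move_arm(plan=[{"jaw": 1, "tx": -0.04, "ty": -0.1, "tz": 0.06, "yaw": 0}, {"jaw": 1, "tx": -0.04, "ty": -0.1, "tz": 0.12, "yaw": 0}, {"jaw": 1, "tx": -0.04, "ty": -0.1, "tz": 0.18, "yaw": 0}, {"jaw": 1, "tx": -0.04, "ty": -0.1, "tz": 0.24, "yaw": 0}, {"jaw": 1, "tx": -0.04, "ty": -0.1, "tz": 0.24, "yaw": 0}, {"jaw": 1, "tx": -0.04, "ty": -0.1, "tz": 0.24, "yaw": 0}, {"jaw": 1, "tx": -0.04, "ty": -0.1, "tz": 0.24, "yaw": 0}, {"jaw": 1, "tx": -0.04, "ty": -0.1, "tz": 0.24, "yaw": 0}])

```text
time_s: 13.9
tool_pos: [0.5206, 0.3361, 0.2597]
orientation: [[0.93, 0.368, 0.001], [0.368, -0.93, 0.0], [0.001, 0.0, -1.0]]
ft_force: [0.3, -0.1, -2.5]
grip_width: 0.0274
gripper_force: 63.1
```

```bash
cat > rel.py <<'E'
from h import *
s=ctrl.observe(); t=s["tool_pos"]; R=s["orientation"]; a=np.arctan2(R[1,0],R[0,0]); e=np.array([np.cos(a),np.sin(a),0]); ey=np.array([-np.sin(a),np.cos(a),0])
print("t",s["time_s"],"tcp",t.round(4),"az",np.degrees(a))
L=np.array([.5317,.3402,.0933]); nl=np.array([-.4455,-.175,.878]); nl/=np.linalg.norm(nl)
for thd in (26,28,30):
    th=np.radians(thd); c,sn=np.cos(th),np.sin(th); ex=e*c+np.array([0,0,sn]); n=-e*sn+np.array([0,0,c])
    w=t-.067*ex-.061*n; print(thd,"label in window",((L-w)@ex).round(4),((L-w)@ey).round(4),((L-w)@n).round(4),"ang",np.arccos(n@nl).round(3))
th=np.radians(28); c,sn=np.cos(th),np.sin(th); ex=e*c+np.array([0,0,sn]); n=-e*sn+np.array([0,0,c])
for k in("side","scene"):
    im,d,K,W=cap(k); P=cloud(d,K,W)-t; hsv=cv2.cvtColor(im,cv2.COLOR_RGB2HSV); X,Y,Z=P@ex,P@ey,P@n; ok=(d>0)&(abs(Y)<.04)
    q=ok&(X>.03)&(X<.12)&(abs(Z)<.03); print(k,"tip X",np.percentile(X[q],[90,99]).round(4),"Y",np.percentile(Y[q],[2,98]).round(4), "Z slope",np.degrees(np.polyfit(X[q],Z[q],1)[0]).round(2) if q.sum()>10 else"")
    b=(hsv[...,0]>103)&(hsv[...,0]<128)&(hsv[...,1]>150)
    q=ok&b&(X<-.025)&(X>-.14)&(Z>-.05)&(Z<.03); print("  head X",np.percentile(X[q],[.5,98]).round(4),"Z",np.percentile(Z[q],[1,99]).round(4))
    save(k+"_rel.png",im)
E
python3 rel.py; python3 - <<'E'
import cv2,numpy as np
A=cv2.imread("pics/side_rel.png");B=cv2.imread("pics/scene_rel.png")
cv2.imwrite("pics/rel.png",np.hstack([cv2.resize(A[90:220,260:360],(400,520),interpolation=cv2.INTER_CUBIC),cv2.resize(B[80:210,290:390],(400,520),interpolation=cv2.INTER_CUBIC)]))
E
```

```text
t 13.9 tcp [0.5206 0.3361 0.2597] az 21.59239454221037
26 label in window 0.0047 -0.0003 -0.0938 ang 0.045
28 label in window -0.0007 -0.0003 -0.0915 ang 0.01
30 label in window -0.006 -0.0003 -0.0891 ang 0.025
side tip X [0.0772 0.0805] Y [-0.0205  0.0087] Z slope 18.02
  head X [-0.0938 -0.0279] Z [-0.0471  0.016 ]
scene tip X [0.0789 0.0813] Y [-0.0171  0.008 ] Z slope 1.12
  head X [-0.0869 -0.0286] Z [-0.0474  0.0129]
```

View pics/rel.png

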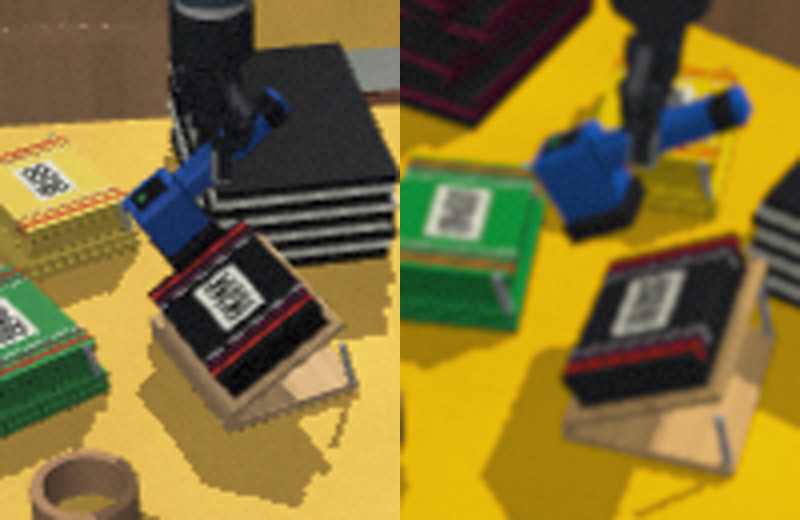

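The pictures show the nose squarely over the black box's label (side crop (230,297), scene crop (650,303)) with nothing touching. I hold still.

Call:
move_arm(plan=[{"jaw": 1, "tx": 0, "ty": 0, "tz": 0, "yaw": 0}, {"jaw": 1, "tx": 0, "ty": 0, "tz": 0, "yaw": 0}, {"jaw": 1, "tx": 0, "ty": 0, "tz": 0, "yaw": 0}, {"jaw": 1, "tx": 0, "ty": 0, "tz": 0, "yaw": 0}, {"jaw": 1, "tx": 0, "ty": 0, "tz": 0, "yaw": 0}, {"jaw": 1, "tx": 0, "ty": 0, "tz": 0, "yaw": 0}, {"jaw": 1, "tx": 0, "ty": 0, "tz": 0, "yaw": 0}, {"jaw": 1, "tx": 0, "ty": 0, "tz": 0, "yaw": 0}, {"jaw": 1, "tx": 0, "ty": 0, "tz": 0, "yaw": 0}, {"jaw": 1, "tx": 0, "ty": 0, "tz": 0, "yaw": 0}])

```text
time_s: 14.83
tool_pos: [0.5202, 0.336, 0.2591]
orientation: [[0.93, 0.368, -0.0], [0.368, -0.93, -0.0], [-0.0, 0.0, -1.0]]
ft_force: [-0.1, -0.6, -2.3]
grip_width: 0.0271
gripper_force: 63.1
```

Call:
move_arm(plan=[{"jaw": 1, "tx": 0, "ty": 0, "tz": 0, "yaw": 0}, {"jaw": 1, "tx": 0, "ty": 0, "tz": 0, "yaw": 0}, {"jaw": 1, "tx": 0, "ty": 0, "tz": 0, "yaw": 0}, {"jaw": 1, "tx": 0, "ty": 0, "tz": 0, "yaw": 0}, {"jaw": 1, "tx": 0, "ty": 0, "tz": 0, "yaw": 0}, {"jaw": 1, "tx": 0, "ty": 0, "tz": 0, "yaw": 0}, {"jaw": 1, "tx": 0, "ty": 0, "tz": 0, "yaw": 0}, {"jaw": 1, "tx": 0, "ty": 0, "tz": 0, "yaw": 0}, {"jaw": 1, "tx": 0, "ty": 0, "tz": 0, "yaw": 0}, {"jaw": 1, "tx": 0, "ty": 0, "tz": 0, "yaw": 0}])

```text
time_s: 15.67
tool_pos: [0.5202, 0.3361, 0.2592]
orientation: [[0.93, 0.368, -0.0], [0.368, -0.93, 0.0], [-0.0, -0.0, -1.0]]
ft_force: [0.2, 0.2, -3.0]
grip_width: 0.0271
gripper_force: 63.1
```

```bash
python3 rel.py
```

```text
t 15.6667 tcp [0.5202 0.3361 0.2592] az 21.602175427193966
26 label in window 0.0053 -0.0004 -0.0934 ang 0.045
28 label in window -0.0001 -0.0004 -0.0912 ang 0.01
30 label in window -0.0054 -0.0004 -0.0888 ang 0.025
side tip X [0.0766 0.0799] Y [-0.0207  0.011 ] Z slope 17.95
  head X [-0.0954 -0.0272] Z [-0.0447  0.0149]
scene tip X [0.0792 0.0815] Y [-0.0171  0.0086] Z slope 1.25
  head X [-0.0876 -0.0284] Z [-0.0471  0.0132]
```

Call:
move_arm(plan=[{"jaw": 1, "tx": 0, "ty": 0, "tz": -0.12, "yaw": 0}, {"jaw": 1, "tx": 0, "ty": 0, "tz": -0.25, "yaw": 0}, {"jaw": 1, "tx": -0.05, "ty": 0.15, "tz": -0.25, "yaw": 0.06}, {"jaw": 1, "tx": -0.1, "ty": 0.35, "tz": -0.25, "yaw": 0.14}, {"jaw": 1, "tx": -0.19, "ty": 0.6, "tz": -0.25, "yaw": 0.22}, {"jaw": 1, "tx": -0.25, "ty": 0.82, "tz": -0.25, "yaw": 0.3}, {"jaw": 1, "tx": -0.29, "ty": 0.96, "tz": -0.25, "yaw": 0.36}, {"jaw": 1, "tx": -0.29, "ty": 0.96, "tz": -0.25, "yaw": 0.36}])

```text
time_s: 16.43
tool_pos: [0.5307, 0.2133, 0.2893]
orientation: [[1.0, -0.005, 0.0], [-0.005, -1.0, -0.001], [0.0, 0.001, -1.0]]
ft_force: [1.5, -0.7, -1.6]
grip_width: 0.0274
gripper_force: 63.1
```

Call:
move_arm(plan=[{"jaw": 1, "tx": 0, "ty": 0.15, "tz": 0, "yaw": 0}, {"jaw": 1, "tx": 0, "ty": 0.35, "tz": 0, "yaw": 0}, {"jaw": 1, "tx": 0, "ty": 0.6, "tz": 0, "yaw": 0}, {"jaw": 1, "tx": 0, "ty": 0.85, "tz": 0, "yaw": 0}, {"jaw": 1, "tx": 0, "ty": 1, "tz": 0, "yaw": 0}, {"jaw": 1, "tx": 0, "ty": 1, "tz": 0, "yaw": 0}])

```text
time_s: 16.93
tool_pos: [0.5305, 0.094, 0.2893]
orientation: [[1.0, -0.002, 0.0], [-0.002, -1.0, -0.001], [0.0, 0.001, -1.0]]
ft_force: [0.0, 0.3, -2.4]
grip_width: 0.0271
gripper_force: 63.2
```

```bash
python3 - <<'E'
from h import *
delta([.585,-.0335,.2555],0)
E
```

```text
t 16.93 tcp [0.5305 0.094  0.2893] az -0.13 units [0.4564 1.0609 0.2829] yaw -0.0021 w 0.02709098693409753 F [ 0.   0.3 -2.4] 63.150447607040405
```

Call:
move_arm(plan=[{"jaw": 1, "tx": 0.1, "ty": 0.15, "tz": 0, "yaw": 0}, {"jaw": 1, "tx": 0.2, "ty": 0.35, "tz": 0, "yaw": 0}, {"jaw": 1, "tx": 0.3, "ty": 0.6, "tz": 0, "yaw": 0}, {"jaw": 1, "tx": 0.4, "ty": 0.85, "tz": 0, "yaw": 0}, {"jaw": 1, "tx": 0.48, "ty": 1, "tz": 0, "yaw": 0}, {"jaw": 1, "tx": 0.48, "ty": 1, "tz": 0.2, "yaw": 0}, {"jaw": 1, "tx": 0.48, "ty": 1, "tz": 0.4, "yaw": 0}, {"jaw": 1, "tx": 0.48, "ty": 1, "tz": 0.4, "yaw": 0}], force=20)

```text
time_s: 17.6
tool_pos: [0.5855, -0.0225, 0.2356]
orientation: [[1.0, 0.001, -0.009], [0.001, -1.0, 0.003], [-0.009, -0.003, -1.0]]
ft_force: [-1.0, 0.8, -3.5]
grip_width: 0.0269
gripper_force: 63.0
```

```bash
python3 - <<'E'
from hand import *
delta([.5884,-.0335,.180],0)
hand(0,"h3")
E
```

```text
t 17.6 tcp [ 0.5855 -0.0225  0.2356] az 0.05 units [0.0284 0.0928 0.4632] yaw 0.0008 w 0.026926458298516566 F [-1.   0.8 -3.5] 62.95340895652771
side 454 89
  handle pitch 26.93 z0 0.0134 y [ 0.045  -0.0126] n 9
  head x [-0.0856 -0.047  -0.0204] z [-0.0761 -0.0327 -0.0033] y [-0.0268  0.0124]
scene 455 167
  handle pitch 26.29 z0 0.0155 y [ 0.1923 -0.0179] n 10
  head x [-0.0764 -0.041  -0.0204] z [-0.0652 -0.0348 -0.0117] y [-0.024  -0.0091]
wrist 12340 5416
  handle pitch 27.99 z0 0.0155 y [-0.0043 -0.0006] n 9
  head x [-0.0476 -0.0389 -0.0205] z [-0.0242 -0.0103 -0.0021] y [-0.0196  0.0206]
```

Call:
move_arm(plan=[{"jaw": 1, "tx": 0.005, "ty": 0.065, "tz": 0.1, "yaw": 0}, {"jaw": 1, "tx": 0.005, "ty": 0.065, "tz": 0.25, "yaw": 0}, {"jaw": 1, "tx": 0.005, "ty": 0.065, "tz": 0.4, "yaw": 0}, {"jaw": 1, "tx": 0.005, "ty": 0.065, "tz": 0.5, "yaw": 0}, {"jaw": 1, "tx": 0.005, "ty": 0.065, "tz": 0.53, "yaw": 0}, {"jaw": 1, "tx": 0.005, "ty": 0.065, "tz": 0.53, "yaw": 0}, {"jaw": 1, "tx": 0.005, "ty": 0.065, "tz": 0.53, "yaw": 0}])

```text
time_s: 18.33
tool_pos: [0.5892, -0.0319, 0.1785]
orientation: [[1.0, 0.0, 0.002], [0.0, -1.0, -0.0], [0.002, 0.0, -1.0]]
ft_force: [-0.3, -0.4, -1.6]
grip_width: 0.0266
gripper_force: 63.3
```

```bash
python3 - <<'E'
from hand import *
delta([.5884,-.0335,.1674],0)
E
```

```text
t 18.33 tcp [ 0.5892 -0.0319  0.1785] az 0.0 units [-0.0068  0.0136  0.0928] yaw 0.0 w 0.02662499978725517 F [-0.3 -0.4 -1.6] 63.324676752090454
```

Call:
move_arm(plan=[{"jaw": 1, "tx": -0.005, "ty": 0.013, "tz": 0.06, "yaw": 0}, {"jaw": 1, "tx": -0.005, "ty": 0.013, "tz": 0.1, "yaw": 0}, {"jaw": 1, "tx": 0.03, "ty": 0.013, "tz": 0.13, "yaw": 0}, {"jaw": 1, "tx": 0.065, "ty": 0.013, "tz": 0.16, "yaw": 0}, {"jaw": 1, "tx": 0.1, "ty": 0.013, "tz": 0.185, "yaw": 0}, {"jaw": 1, "tx": 0.135, "ty": 0.013, "tz": 0.21, "yaw": 0}, {"jaw": 1, "tx": 0.165, "ty": 0.013, "tz": 0.24, "yaw": 0}, {"jaw": 1, "tx": 0.165, "ty": 0.013, "tz": 0.25, "yaw": 0}, {"jaw": 1, "tx": 0.165, "ty": 0.013, "tz": 0.25, "yaw": 0}, {"jaw": 1, "tx": 0.165, "ty": 0.013, "tz": 0.25, "yaw": 0}])

```text
time_s: 19.17
tool_pos: [0.6129, -0.0341, 0.1546]
orientation: [[1.0, 0.0, 0.012], [0.0, -1.0, -0.002], [0.012, 0.002, -1.0]]
ft_force: [0.3, 0.6, 16.4]
grip_width: 0.0274
gripper_force: 65.2
```

```bash
python3 - <<'E'
from pose import *
delta([.6093,-.0335,.152],0); o=pose()
E
```

```text
t 19.17 tcp [ 0.6129 -0.0341  0.1546] az 0.01 units [-0.03   -0.0052  0.0209] yaw 0.0002 w 0.027408733915036166 F [ 0.3  0.6 16.4] 65.15009880065918
side blue 461 [ 0.518 -0.101  0.101] [ 0.69  -0.015  0.23 ]
 top n 104 x [-0.0186  0.0314] y [-0.0258  0.0165] z 0.0799 all x [-0.019   0.1513]
 handle pitch dev -1.18 z 0.0707 y [-0.0166  0.0066] yaw 2.06
scene blue 448 [ 0.523 -0.1    0.1  ] [ 0.694 -0.013  0.247]
 top n 52 x [-0.0133  0.0141] y [-0.0229  0.0172] z 0.0804 all x [-0.0108  0.1559]
 handle pitch dev -1.03 z 0.0704 y [-0.0137  0.013 ] yaw -4.34
wrist blue 18232 [ 0.57  -0.055  0.123] [ 0.695 -0.011  0.206]Traceback (most recent call last):
  File "<stdin>", line 2, in <module>
  File "pose.py", line 8, in pose
    print(" top n",t.sum(),"x",np.percentile(x[t],[2,98]).round(4),"y",np.percentile(y[t],[2,98]).round(4),"z",np.median(z[t]).round(4), "all x",np.percentile(x,[1,99]).round(4))
                               ~~~~~~~~~~~~~^^^^^^^^^^^^^
    return _quantile_unchecked(
        a, q, axis, out, overwrite_input, method, keepdims, weights)
    return _ureduce(a,
                    func=_quantile_ureduce_func,
    ...<5 lines>...
                    overwrite_input=overwrite_input,
                    method=method)
    r = func(a, **kwargs)
    result = _quantile(arr,
                       quantiles=q,
    ...<2 lines>...
                       out=out,
                       weights=wgt)
    slices_having_nans = np.isnan(arr[-1, ...])
                                  ~~~^^^^^^^^^
IndexError: index -1 is out of bounds for axis 0 with size 0
```

Call:
move_arm(plan=[{"jaw": 1, "tx": -0.015, "ty": 0, "tz": 0.0, "yaw": 0}, {"jaw": 1, "tx": -0.03, "ty": 0, "tz": 0.005, "yaw": 0}, {"jaw": 1, "tx": -0.04, "ty": 0, "tz": 0.01, "yaw": 0}, {"jaw": 1, "tx": -0.04, "ty": 0, "tz": 0.01, "yaw": 0}, {"jaw": 1, "tx": -0.04, "ty": 0, "tz": 0.01, "yaw": 0}])

```text
time_s: 19.73
tool_pos: [0.6092, -0.0344, 0.1539]
orientation: [[1.0, -0.0, 0.016], [-0.0, -1.0, -0.003], [0.016, 0.003, -1.0]]
ft_force: [2.8, -0.3, 15.6]
grip_width: 0.027
gripper_force: 64.8
```

```bash
sed -i 's/("side","scene","wrist")/("side","scene")/' pose.py; python3 - <<'E'
from pose import *
delta([.6093,-.0335,.152],0); o=pose()
E
```

```text
t 19.73 tcp [ 0.6092 -0.0344  0.1539] az -0.01 units [ 0.0007 -0.0073  0.0155] yaw -0.0002 w 0.026960870282515523 F [ 2.8 -0.3 15.6] 64.79518532752991
side blue 464 [ 0.515 -0.1    0.101] [ 0.686 -0.014  0.227]
 top n 103 x [-0.0222  0.0274] y [-0.0257  0.0186] z 0.0795 all x [-0.023   0.1468]
 handle pitch dev 0.15 z 0.0718 y [-0.0162  0.0089] yaw -0.11
scene blue 444 [ 0.519 -0.099  0.1  ] [ 0.69  -0.016  0.234]
 top n 45 x [-0.0163  0.0077] y [-0.0236  0.0166] z 0.0798 all x [-0.014   0.1523]
 handle pitch dev -1.25 z 0.0709 y [-0.0144  0.0122] yaw -3.64
```

Call:
move_arm(plan=[{"jaw": 1, "tx": 0, "ty": 0, "tz": -0.012, "yaw": 0}, {"jaw": 1, "tx": 0, "ty": 0, "tz": -0.02, "yaw": 0}, {"jaw": 0.2, "tx": 0, "ty": 0, "tz": -0.02, "yaw": 0}, {"jaw": -0.4, "tx": 0, "ty": 0, "tz": -0.02, "yaw": 0}, {"jaw": -1, "tx": 0, "ty": 0, "tz": -0.02, "yaw": 0}, {"jaw": -1, "tx": 0, "ty": 0, "tz": -0.02, "yaw": 0}, {"jaw": -1, "tx": 0, "ty": 0, "tz": -0.02, "yaw": 0}, {"jaw": -1, "tx": 0, "ty": 0, "tz": -0.02, "yaw": 0}])

```text
time_s: 20.5
tool_pos: [0.6032, -0.0332, 0.1484]
orientation: [[1.0, 0.0, -0.001], [0.0, -1.0, 0.0], [-0.001, -0.0, -1.0]]
ft_force: [-0.6, 0.2, -0.1]
grip_width: 0.0858
gripper_force: 0.0
```

Call:
move_arm(plan=[{"jaw": -1, "tx": 0, "ty": 0, "tz": -0.15, "yaw": 0}, {"jaw": -1, "tx": 0, "ty": 0, "tz": -0.45, "yaw": 0}, {"jaw": -1, "tx": 0, "ty": 0, "tz": -0.75, "yaw": 0}, {"jaw": -1, "tx": 0, "ty": 0, "tz": -1, "yaw": 0}, {"jaw": -1, "tx": 0, "ty": 0, "tz": -1, "yaw": 0}, {"jaw": -1, "tx": 0, "ty": 0, "tz": -1, "yaw": 0}, {"jaw": -1, "tx": 0, "ty": 0, "tz": -1, "yaw": 0}])

```text
time_s: 21.08
tool_pos: [0.6031, -0.0331, 0.2679]
orientation: [[1.0, 0.0, -0.001], [0.0, -1.0, 0.0], [-0.001, -0.0, -1.0]]
ft_force: [0.1, 1.2, -0.5]
grip_width: 0.0851
gripper_force: 0.0
```

```bash
python3 - <<'E'
from pose import *
delta([.6093,-.0335,.152],0); o=pose(); R=lambda im,x,y:cv2.resize(im[y:y+150,x:x+100],(400,600),interpolation=cv2.INTER_CUBIC)
save("p2.png",np.hstack([R(o[0],300,150),R(o[1],240,150)]))
E
```

```text
t 21.08 tcp [ 0.6031 -0.0331  0.2679] az 0.0 units [0.0531 0.0034 0.9661] yaw 0.0001 w 0.08507302244288799 F [ 0.1  1.2 -0.5] 0.0
side blue 546 [ 0.51  -0.064  0.101] [ 0.68  -0.013  0.184]
 top n 105 x [-0.0257  0.0241] y [-0.026   0.0181] z 0.0798 all x [-0.0267  0.1425]
 handle pitch dev -0.36 z 0.072 y [-0.0177  0.0084] yaw 0.48
scene blue 704 [ 0.515 -0.09   0.1  ] [ 0.685 -0.015  0.274]
 top n 133 x [-0.0215  0.0252] y [-0.0228  0.0172] z 0.0794 all x [-0.0188  0.1477]
 handle pitch dev -0.39 z 0.0717 y [-0.0146  0.0083] yaw 1.61
```

View pics/p2.png

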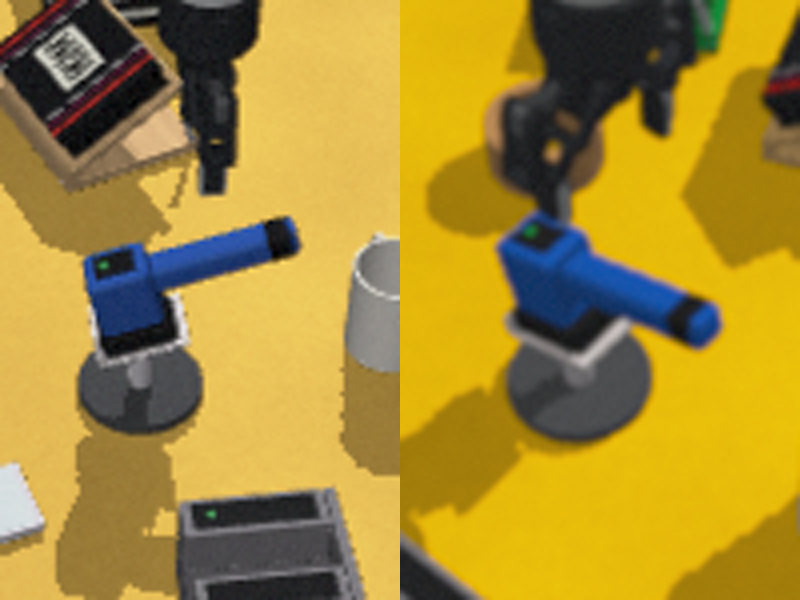

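The scanner again sits flat and square on the seat with its handle over the high side (side crop: head (125,290), handle end (285,235)). It is about 2 mm off centre, and the gripper is clear. I hand the job in.

```bash
python3 -c "
from cell import ctrl
print(ctrl.finish_job())"
```

```text
the job is handed in; nothing more can be done
None
```

I handed the job in at about 21 s, with every step done by my own measurements; the job gave back no verdict. The scanner was seated, held by the handle about 9 cm over the label for more than 1.7 s, and is back on the stand about 2 mm off centre and released; I saw no drop or contact with the gift box.

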